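# Load two polishing arbors in order

## Robot

A 6-joint arm with a two-finger parallel gripper is mounted at the origin on the work surface; the furniture and walls round the work are solid. World frame = base frame: x ahead of the robot, y to its left, z up, the work surface at z = 0. Lengths are in m, angles in rad, forces in N, time in s.
With the tool pointing down it reaches from about 0.25 to 0.725 m from the base axis. Payload 4 kg.
Tool frame: the origin (TCP) lies between the finger pads; the fingertips stand 11 mm ahead of it and the grasp point (between the pads) lies 8 mm behind it (bot.tip_extent is the distance from the TCP to the fingertips, in m); z points along the fingers, y is the line along which they close (so a half turn about z gives the same grasp; the last joint's range is limited). The gripper opens to 85 mm and grips with 20 to 120 N. Pads are 22 mm wide; open, the fingers measure 114 mm over their backs; the gripper's body (76 mm by 85 mm) begins 54 mm behind the grasp point. The pads swing forward as they close: fully open they stand 13 mm farther back than shut.
Start: joints at [-1.254, 0.241, 0.005, 1.335, 0, 1.571], TCP at [0.156, -0.475, 0.242] pointing down, gripper open.
Joint ranges: [-2.72, 2.72], [-1.05, 1.87], [-1.09, 1.28], [-1.99, 2.15], [-1.42, 1.44], [-3.14, 3.14]. Speed limits (rad/s): [2.79, 2.79, 3.14, 3.14, 3.14, 3.14].

## Interface

Orientations are given as a unit quaternion [x, y, z, w].
In Python, from workcell import bot gives the robot as it stands. The module is installed in compiled form; this text tells all that it offers.
- The arm moves only by the tool drive_tool, never from a script. Its argument "rows" is a list of rows, each an object of numbers: "dx", "dy", "dz": the shift along the tool's x, y, z in units of 50 mm (1.0 is 50 mm); "wx", "wy", "wz": the turn, a rotation vector about the tool's x, y, z in units of 5 degrees (1.0 is 5 degrees); "hand": the finger opening in mm, from 0 to 85.4. A call has 1 to 20 rows; each row is the pose to reach, as a shift and turn from the pose commanded when the call began, along the tool's axes at that moment; what a row does not reach only later rows make up. A row lasts 1/10 s, in which the tool goes at most 50 mm and 8.59 degrees, less where a joint would pass 70% of its speed; a pose out of reach is approached as far as the arm can. A call with a gripper value outside its range is refused whole. The fingers move at their own pace and stop on an object; the grip force is fixed at half the most. Time passes only in rows, so rows that repeat a pose let the fingers close. It gives the time, the measured TCP pose, the force, the opening and the grip force at its end, in the units of the state.
- bot.get_obs(): the state, without advancing time (a new reading comes with each control period).
- bot.camera(name): name is "scene" or "top" or "wrist"; returns the picture (400x640x3 uint8, red, green, blue); there is no depth.
- bot.get_calibration(name): a dict with "vfov" (degrees; the focal length in pixels is half the picture's height over the tangent of half this angle, whatever the lens; pixels are square), "cx", "cy" (the principal point, pixels), "origin" and "rotation" of the camera in the world; the wrist camera has in their place "mount" (4x4, takes a point from camera to tool coordinates, whose origin is the TCP and whose axes are the flange's). Camera axes: x right, y up, looking along -z (the intrinsics and any distortion apply to the point x, -y, -z); pixel columns grow to the right and rows downward; lengths in m; the calibration is good to about 2 mm. The wrist camera is an equidistant fisheye: a pixel r from the principal point sees the ray r / f radians off the axis. A picture is of the moment at which its call begins: read the wrist's pose just before it. get_calibration takes no time and is no camera call.
- bot.job_done(): hands the job in; it is judged then, once.
Trained networks look in the newest picture that a camera, given by its name, has taken for a name from the list of things; names that differ only in an ending like _2 or _b are one class to them, and where a whole thing is asked for, a point or a joint stands for the part that bears it (a point fixed in the world has none). Each returns a list of dicts, best first, with "score" (0 to 1); they miss things now and then, are a little off and sometimes report something else, mostly with a low value. They report only what shows in the picture. A call takes as long as a camera call. They do not tell look-alikes from the thing itself.
- bot.look_for(camera, thing): "extent" ([centre column, centre row, width, height] in pixels, round what is visible of it).
- bot.outline_of(camera, thing): "region" (400x640 bool, what is visible of it) and "extent" ([centre column, centre row, width, height] in pixels, round what is visible of it).
The state is a dict: "clock": time; "joint_pos": joint angles; "joint_vel": joint speeds; "tau": joint torques, N m; "eef_pos": TCP position; "tool_rot": TCP orientation; "ft_force": force on the tool from outside, world axes, zero at the start; "ft_torque": the same for the moment, N m; "grip_width": finger opening in m; "grasp_force": force on a finger pad.
Only numpy, scipy, OpenCV 4.12 (cv2) and the standard library are available. Lean on these libraries where they do the work, as an engineer would, in place of code of your own. Each camera call takes 0.05 s, during which the arm holds its last target. There are 200 camera calls.

## Task

Load the two polishing arbors, sliding each ring down over the post until it lies flat on what is below it. On the blue-footed arbor put the orange wheel first, then the brass spacer, then the white wheel on top; on the red-footed arbor put the dark grey wheel first, then the green collar on top. Leave the microscope eyepiece standing where it is.

Things in the scene. Friction and masses are not known exactly. Their poses are not given: they have to be found in the camera images.
- orange_wheel_center (a point): Orange rubber-bonded polishing wheel: a ring, diameter 50 mm, height 20 mm, through bore of 18 mm diameter; loose, lies flat on the bench at the start, 0.04 to 0.13 kg. The point is its centre (on the bore's axis, 10 mm above its underside); z is the bore's axis; both faces are alike.
- brass_spacer_center (a point): Brass spacer: a plain yellow-metal ring, diameter 36 mm, height 20 mm, through bore of 18 mm diameter; loose, lies flat on the bench at the start, 0.04 to 0.13 kg. The point is its centre (on the bore's axis, 10 mm above its underside); z is the bore's axis; both faces are alike.
- white_wheel_center (a point): White polishing wheel: a ring, diameter 50 mm, height 20 mm, through bore of 18 mm diameter; loose, lies flat on the bench at the start, 0.04 to 0.13 kg. The point is its centre (on the bore's axis, 10 mm above its underside); z is the bore's axis; both faces are alike.
- dark_wheel_center (a point): Dark grey, nearly black grinding wheel with a thin yellow sleeve in its bore: a ring, diameter 50 mm, height 20 mm, through bore of 18 mm diameter; loose, lies flat on the bench at the start, 0.04 to 0.13 kg. The point is its centre (on the bore's axis, 10 mm above its underside); z is the bore's axis; both faces are alike.
- green_collar_center (a point): Green plastic collar: a ring, diameter 36 mm, height 20 mm, through bore of 18 mm diameter; loose, lies flat on the bench at the start, 0.04 to 0.13 kg. The point is its centre (on the bore's axis, 10 mm above its underside); z is the bore's axis; both faces are alike.
- blue_arbor_seat (a point): Arbor stand with a round blue foot (66 mm wide, 12 mm high), fixed to the bench. The point: on the post's axis, on top of its steel shoulder (34 mm wide), 16 mm above the bench. From it a steel post of 12 mm diameter rises 58 mm, z along it, its last 14 mm tapering to 4 mm. A ring slid on rests on the shoulder or on the ring below, with 3 mm play all round.
- red_arbor_seat (a point): Arbor stand with a round red foot (66 mm wide, 12 mm high), fixed to the bench. The point: on the post's axis, on top of its steel shoulder (34 mm wide), 16 mm above the bench. From it a steel post of 12 mm diameter rises 58 mm, z along it, its last 14 mm tapering to 4 mm. A ring slid on rests on the shoulder or on the ring below, with 3 mm play all round.
- eyepiece_center (a point): Microscope eyepiece, a black knurled cylinder with a grey top, 47 mm in diameter and 63 mm high, standing loose on the bench; the point is its centre, half-way up. A bystander: leave it standing where it is.
Mind the look-alikes: they are no part of the job. Of the things shaped like the part that bears brass_spacer_center, the brass one is meant.

How it is judged:
At the end, for the whole second after the job is handed in: Blue-footed arbor from the shoulder up: orange wheel, brass spacer, white wheel; red-footed arbor: dark grey wheel, green collar. Each ring's centre within 8 mm of the post's axis and 4 mm of its height (10, 30, 50 mm above the shoulder), tilted under 0.12 rad, at rest (horizontal distance between each of orange_wheel_center, brass_spacer_center, white_wheel_center and blue_arbor_seat below 0.008 m and z of orange_wheel_center in the frame of blue_arbor_seat between 0.006 and 0.014 m and (angle between orange_wheel_center's own z axis and vertical below 0.12 rad or angle between orange_wheel_center's own z axis and vertical above 3.02 rad) and linear speed of each of orange_wheel, brass_spacer, white_wheel, dark_wheel, green_collar below 0.02 m/s and z of brass_spacer_center in the frame of blue_arbor_seat between 0.026 and 0.034 m and (angle between brass_spacer_center's own z axis and vertical below 0.12 rad or angle between brass_spacer_center's own z axis and vertical above 3.02 rad) and z of white_wheel_center in the frame of blue_arbor_seat between 0.046 and 0.054 m and (angle between white_wheel_center's own z axis and vertical below 0.12 rad or angle between white_wheel_center's own z axis and vertical above 3.02 rad) and horizontal distance between each of dark_wheel_center, green_collar_center and red_arbor_seat below 0.008 m and z of dark_wheel_center in the frame of red_arbor_seat between 0.006 and 0.014 m and (angle between dark_wheel_center's own z axis and vertical below 0.12 rad or angle between dark_wheel_center's own z axis and vertical above 3.02 rad) and z of green_collar_center in the frame of red_arbor_seat between 0.026 and 0.034 m and (angle between green_collar_center's own z axis and vertical below 0.12 rad or angle between green_collar_center's own z axis and vertical above 3.02 rad)); the robot touches nothing.
It fails at once if the eyepiece is shifted more than 20 mm or tipped over (distance of eyepiece_center from where it was at the start of the episode above 0.02 m or angle between eyepiece_center's own z axis and vertical above 0.35 rad).
It also fails if it takes over 120 s, if anything falls off the work surface, if the arm or the gripper's body presses on something with over 40 N, if the wrist force passes 120 N, or if a joint passes its speed limit or range.

## Working session

There is one attempt and no reset: what is moved stays moved. The work goes in short steps, Python scripts to look and compute and a tool call to move; the robot and the scene stay as the last step left them, time stands still between calls to the robot, and variables do not carry over. Pictures are saved under pics/ and viewed, at most 14 in all, crops included, and the job is handed in when it is done.

Besides the shell and the picture viewer there is one more tool, called after "Request:" as name(argument=value, ...) on one line, values as JSON. drive_tool: Moves the arm, as the interface text tells. Its arguments: {"type":"object","properties":{"rows":{"type":"array","items":{"type":"object","properties":{"dx":{"type":"number"},"dy":{"type":"number"},"dz":{"type":"number"},"wx":{"type":"number"},"wy":{"type":"number"},"wz":{"type":"number"},"hand":{"type":"number"}}}}},"required":["rows"]}

```bash
mkdir -p pics
python3 - <<'E'
from workcell import bot
import cv2
for n in ("top","scene"):
    cv2.imwrite(f"pics/{n}0.png",bot.camera(n)[:,:,::-1])
    c=bot.get_calibration(n);print(n,{k:(v.tolist() if hasattr(v,'tolist') else v) for k,v in c.items()})
print(bot.get_calibration("wrist"))
o=bot.get_obs();print(o)
E
```

```text
top {'vfov': 43.9942312206812, 'cx': 308.8755598981166, 'cy': 201.29977900672702, 'origin': [0.2448408583321956, 0.07473940309778387, 1.1836788445012123], 'rotation': [0.06641509358268181, -0.06709695599222691, -0.696128289864654, 0.7116828211296751]}
scene {'vfov': 56.26684659961051, 'cx': 321.71386173088206, 'cy': 198.03674565840726, 'origin': [0.04448517247783158, 0.581976430228546, 0.5954063530992674], 'rotation': [-0.14244485137171337, 0.3964760810955552, 0.8464554649590661, -0.32562144781591473]}
{'vfov': 65.70646984690485, 'cx': 321.6597881902812, 'cy': 202.50818180980644, 'mount': array([[ 3.21902105e-04,  9.65396876e-01,  2.60784908e-01,
         6.62062511e-02],
       [ 9.99999941e-01, -3.42933377e-04,  3.51428499e-05,
         1.74886085e-04],
       [ 1.23358647e-04,  2.60784881e-01, -9.65396929e-01,
        -1.32149947e-01],
       [ 0.00000000e+00,  0.00000000e+00,  0.00000000e+00,
         1.00000000e+00]])}
{'clock': 0.1, 'joint_pos': array([-1.25398370e+00,  2.41342633e-01,  3.89356918e-03,  1.33521221e+00,
        2.51817755e-05,  1.57081737e+00]), 'joint_vel': array([ 0.00014513,  0.00020381,  0.00348463, -0.00259962,  0.00066341,
        0.00063949]), 'tau': array([-2.23607567e-04, -3.73137331e+01,  2.53009915e+01,  1.08587512e-02,
        3.00070360e-05, -7.31137050e-06]), 'eef_pos': array([ 0.15561056, -0.47460758,  0.24151268]), 'tool_rot': array([ 9.87481165e-01,  1.57734205e-01, -1.34669399e-04, -9.22784890e-04]), 'ft_force': array([-1.36593763,  1.33958622,  0.7217011 ]), 'ft_torque': array([-0.03400407, -0.01450273,  0.03169384]), 'grasp_force': 0.0, 'grip_width': 0.08541322099853714}
```

View pics/top0.png

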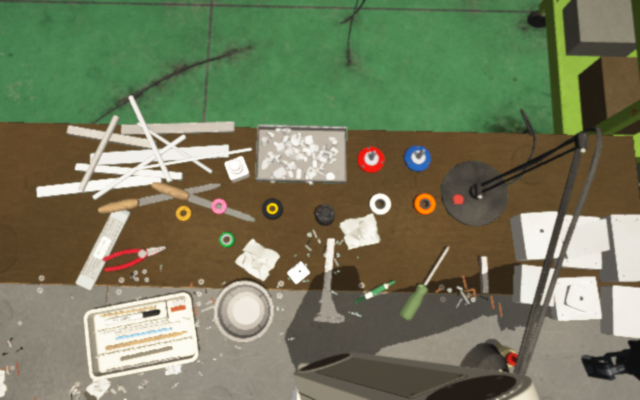

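View pics/scene0.png

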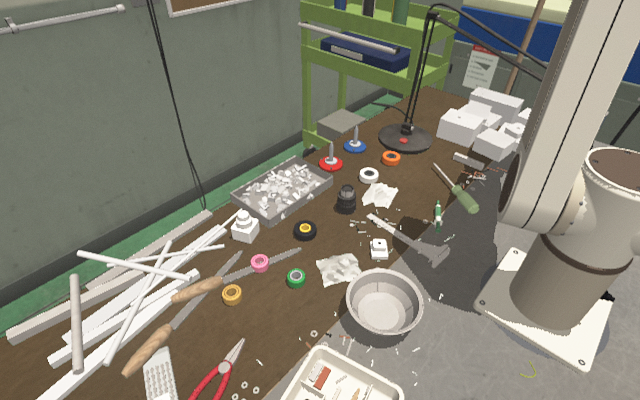

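Top view: orange wheel (425,203), white (380,203), dark with yellow sleeve (272,208), eyepiece (325,214), red arbor (371,158), blue arbor (418,157). Small rings: yellow (183,213), pink (219,206), green (227,240). The yellow one fits the brass spacer; I'll confirm in a crop and triangulate everything.

```bash
cat > h.py <<'E'
import numpy as np, cv2
from scipy.spatial.transform import Rotation as R
from workcell import bot
def ray(n,px,obs=None):
    c=bot.get_calibration(n); f=200/np.tan(np.radians(c['vfov'])/2)
    d=np.array([px[0]-c['cx'],-(px[1]-c['cy']),0.])
    if n=='wrist':
        r=np.hypot(d[0],d[1]); t=r/f
        v=np.array([d[0]/r*np.sin(t),d[1]/r*np.sin(t),-np.cos(t)])
        M=c['mount']; T=R.from_quat(obs['tool_rot'])
        return obs['eef_pos']+T.apply(M[:3,3]),T.apply(M[:3,:3]@v)
    v=np.array([d[0]/f,d[1]/f,-1.]); v/=np.linalg.norm(v)
    return np.array(c['origin']),R.from_quat(c['rotation']).apply(v)
def onplane(n,px,z,obs=None):
    o,d=ray(n,px,obs); return o+d*(z-o[2])/d[2]
def tri(a,b):
    A=np.zeros((3,3));B=np.zeros(3)
    for o,d in (a,b):
        P=np.eye(3)-np.outer(d,d);A+=P;B+=P@o
    return np.linalg.solve(A,B)
E
python3 - <<'E'
from h import *
im=bot.camera("top");im2=bot.camera("scene")
a=cv2.resize(im[180:260,150:300],None,fx=4,fy=4,interpolation=3);b=cv2.resize(im2[215:310,200:350],(600,280),interpolation=3) if 0 else cv2.resize(im2[225:305,210:360],None,fx=4,fy=4,interpolation=3)
cv2.imwrite("pics/c1.png",np.vstack([a[:300],b[:300]])[:,:,::-1])
for t,z in [("orange_wheel_center",.01),("white_wheel_center",.01),("dark_wheel_center",.01),("brass_spacer_center",.01),("green_collar_center",.01),("eyepiece_center",.0315),("blue_arbor_seat",.016),("red_arbor_seat",.016)]:
  for n in("top","scene"):
    for r in bot.look_for(n,t)[:4]:
        if r['score']<.25: continue
        e=r['extent']; print(t,n,round(r['score'],2),np.round(e,1),onplane(n,e[:2],z).round(4))
E
```

```text
orange_wheel_center top 0.7 [422.8 202.8  22.5  17.7] [ 0.4719 -0.199   0.01  ]
orange_wheel_center scene 0.66 [391.1 160.6  20.5  11.9] [ 0.4634 -0.1936  0.01  ]
white_wheel_center top 0.52 [378.7 203.9  17.4  19.9] [ 0.4668 -0.0925  0.01  ]
white_wheel_center scene 0.59 [370.2 178.   18.4  21.4] [ 0.4588 -0.089   0.01  ]
dark_wheel_center top 0.86 [273.4 208.2  21.9  20.7] [0.4506 0.1611 0.01  ]
dark_wheel_center scene 0.72 [306.4 229.8  21.8  21.3] [0.4504 0.161  0.01  ]
dark_wheel_center scene 0.41 [232.8 295.4  19.9  22.9] [0.4331 0.3767 0.01  ]
brass_spacer_center top 0.47 [220.1 208.2  18.1  18.4] [0.4478 0.2892 0.01  ]
brass_spacer_center top 0.44 [185.2 211.5  15.8  10. ] [0.4379 0.3726 0.01  ]
brass_spacer_center scene 0.77 [260.3 264.1  19.   15.8] [0.4518 0.2935 0.01  ]
brass_spacer_center scene 0.55 [233.4 293.2  19.9  24.5] [0.4362 0.373  0.01  ]
green_collar_center top 0.59 [225.9 239.8  16.1  12.5] [0.3719 0.2712 0.01  ]
eyepiece_center top 0.89 [321.3 216.9  20.4  19.9] [0.4286 0.046  0.0315]
eyepiece_center scene 0.6 [345.8 198.9  19.7  22.6] [0.4377 0.0404 0.0315]
blue_arbor_seat scene 0.84 [354.1 142.8  22.1  24.7] [ 0.5896 -0.1886  0.016 ]
blue_arbor_seat scene 0.63 [369.1 177.4  19.9  20.1] [ 0.4581 -0.0823  0.016 ]
red_arbor_seat top 0.57 [368.9 160.4  23.5  27.4] [ 0.5732 -0.0682  0.016 ]
red_arbor_seat scene 0.9 [329.6 159.1  21.2  27.1] [ 0.5871 -0.0759  0.016 ]
```

View pics/c1.png

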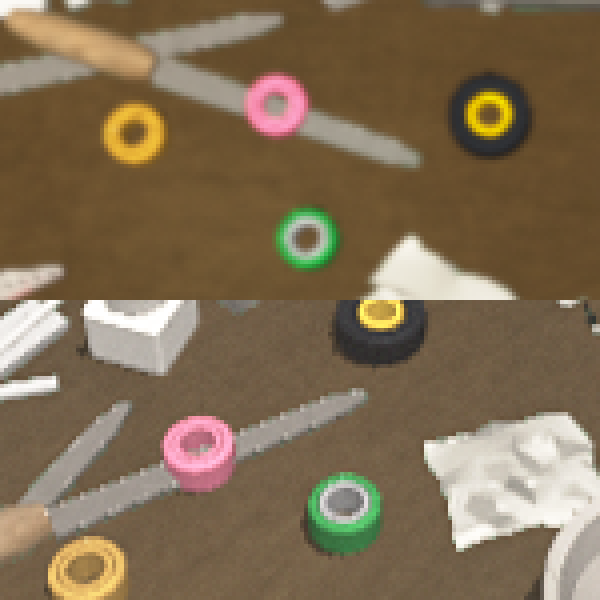

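Yellow-metal ring at top (183,213)/scene (232,295) is the brass one; the pink ring (219,206) is the look-alike; green collar (227,240) confirmed. Next: colour centroids for precision, plus the lamp's geometry for clearance.

Run:
```python
from h import *
print("tip",bot.tip_extent)
im=bot.camera("top")
hsv=cv2.cvtColor(im,cv2.COLOR_RGB2HSV)
S={'orange':((425,203),(3,180,150),(16,255,255),.018),'white':((380,203),(0,0,170),(180,60,255),.018),'dark':((272,208),(0,0,0),(180,110,70),.014),
'brass':((183,213),(15,140,120),(28,255,255),.018),'green':((227,240),(50,120,60),(85,255,255),.018),'blue':((418,158),(100,130,60),(125,255,255),.011),'red':((371,158),(0,180,100),(6,255,255),.011)}
for k,(p,lo,hi,z) in S.items():
    m=cv2.inRange(hsv,lo,hi);w=np.zeros_like(m);cv2.circle(w,p,18,255,-1);m&=w
    pts=cv2.findNonZero(m)
    (c,r)=cv2.minEnclosingCircle(cv2.convexHull(pts)); x,y,ww,hh=cv2.boundingRect(pts)
    b=(x+(ww-1)/2,y+(hh-1)/2)
    print(k,len(pts),np.round(c,1),round(r,1),b,ww,hh,onplane('top',b,z).round(4))
for k,a,b in [('elbow',(582,140),(430,15)),('lampbase',(459,199),(405,150)),('post',(478,190),(407,128)),('bluetip',(420,150),(356,126)),('redtip',(373,150),(331,143))]:
    print(k,tri(ray('top',a),ray('scene',b)).round(3))
```

```text
tip 0.011
orange 220 [424.7 203.4] 11.0 (424.5, 203.5) 22 22 [ 0.4688 -0.2011  0.018 ]
white 312 [378.  206.4] 13.9 (378.5, 206.5) 24 28 [ 0.459  -0.0908  0.018 ]
dark 206 [272.  208.4] 10.5 (272.0, 208.0) 21 21 [0.4504 0.1641 0.014 ]
brass 214 [183. 213.] 8.6 (183.0, 213.0) 17 17 [0.4328 0.3755 0.018 ]
green 88 [226.5 239.1] 7.8 (226.5, 239.0) 16 15 [0.3729 0.2686 0.018 ]
blue 324 [417. 158.] 13.2 (417.0, 158.0) 27 25 [ 0.5834 -0.1869  0.011 ]
red 367 [370.6 159.2] 13.7 (370.5, 159.0) 28 27 [ 0.5783 -0.0727  0.011 ]
elbow [ 0.534 -0.411  0.332]
lampbase [ 0.483 -0.295 -0.011]
post [ 0.498 -0.321  0.046]
bluetip [ 0.583 -0.18   0.078]
redtip [ 0.582 -0.071  0.072]
```

Run:
```python
from h import *
a=cv2.resize(bot.camera("top")[130:400,440:640],None,fx=2,fy=2);b=cv2.resize(bot.camera("scene")[0:270,400:600],None,fx=2,fy=2)
cv2.imwrite("pics/lamp.png",np.hstack([a,b])[:,:,::-1])
```

```text
(no output)
```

View pics/lamp.png

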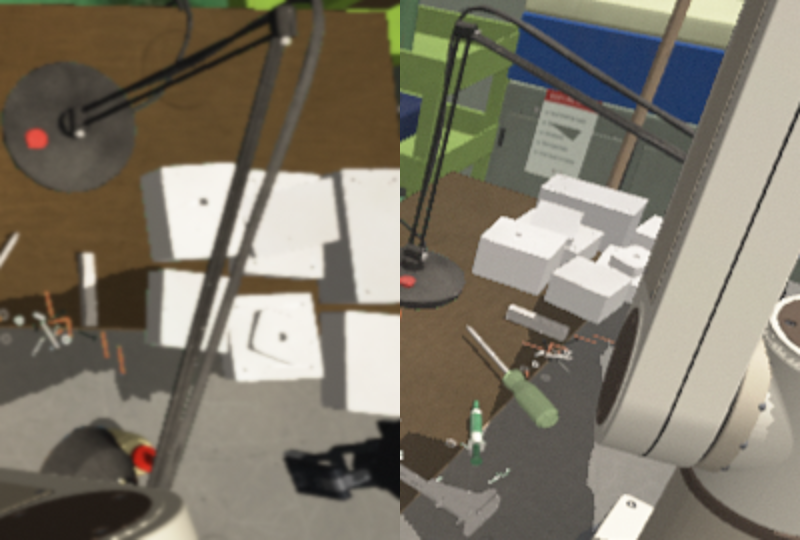

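Run:
```python
from h import *
def best(sp,A,B):
    o2,d2=ray('scene',sp);res=[]
    for s in np.linspace(0,1,60):
        p=np.array(A)*(1-s)+np.array(B)*s;o,d=ray('top',p);n=np.cross(d,d2);res.append((abs((o2-o)@n/np.linalg.norm(n)),*p))
    r=min(res);return r,tri(ray('top',r[1:]),(o2,d2)).round(3)
for sp in [(434,16),(470,36),(500,51),(520,63),(542,78)]: print(best(sp,(580,140),(522,372)))
print(ray('top',(512,360)), [onplane('top',(512,360),z).round(3) for z in(.1,.2,.3)],[onplane('top',(485,360),z).round(3) for z in(.1,.2,.3)])
```

```text
((np.float64(0.00017433413144827032), np.float64(579.0169491525423), np.float64(143.9322033898305)), array([ 0.523, -0.406,  0.333]))
((np.float64(0.00016853049227862372), np.float64(562.3050847457627), np.float64(210.77966101694915)), array([ 0.404, -0.377,  0.314]))
((np.float64(0.0026115010575677314), np.float64(550.5084745762712), np.float64(257.96610169491527)), array([ 0.319, -0.356,  0.303]))
((np.float64(0.001600561664765731), np.float64(542.6440677966102), np.float64(289.4237288135593)), array([ 0.265, -0.343,  0.293]))
((np.float64(0.0028108852221476587), np.float64(534.7796610169491), np.float64(320.88135593220335)), array([ 0.209, -0.332,  0.277]))
(array([0.24484086, 0.0747394 , 1.18367884]), array([-0.10452174, -0.36908173, -0.92350088])) [array([ 0.122, -0.358,  0.1  ]), array([ 0.134, -0.318,  0.2  ]), array([ 0.145, -0.278,  0.3  ])] [array([ 0.121, -0.302,  0.1  ]), array([ 0.132, -0.267,  0.2  ]), array([ 0.144, -0.232,  0.3  ])]
```

The lamp's upper arm is a bar at z≈0.28–0.33 and y≈-0.33 to -0.41, between the gripper and the work. I'll go over it: lift first.

Request:
drive_tool(rows=[{"dz": -0.8},{"dz": -1.6},{"dz": -2.4},{"dz": -3.2},{"dz": -4},{"dz": -4.8},{"dz": -5},{"dz": -5},{"dz": -5}])

```text
invalid input at $.rows[0]: expected keys dx, dy, dz, wx, wy, wz, hand
```

Request:
drive_tool(rows=[{"dx": 0,"dy": 0,"dz": -1,"wx": 0,"wy": 0,"wz": 0,"hand": 62},{"dx": 0,"dy": 0,"dz": -2,"wx": 0,"wy": 0,"wz": 0,"hand": 62},{"dx": 0,"dy": 0,"dz": -3,"wx": 0,"wy": 0,"wz": 0,"hand": 62},{"dx": 0,"dy": 0,"dz": -4,"wx": 0,"wy": 0,"wz": 0,"hand": 62},{"dx": 0,"dy": 0,"dz": -5,"wx": 0,"wy": 0,"wz": 0,"hand": 62},{"dx": 0,"dy": 0,"dz": -5,"wx": 0,"wy": 0,"wz": 0,"hand": 62},{"dx": 0,"dy": 0,"dz": -5,"wx": 0,"wy": 0,"wz": 0,"hand": 62},{"dx": 0,"dy": 0,"dz": -5,"wx": 0,"wy": 0,"wz": 0,"hand": 62},{"dx": 0,"dy": 0,"dz": -5,"wx": 0,"wy": 0,"wz": 0,"hand": 62}])

```text
clock: 2.05
eef_pos: [0.1556, -0.4747, 0.4903]
tool_rot: [0.987, 0.158, -0.0, -0.002]
ft_force: [-0.1, -0.6, -0.3]
grip_width: 0.0623
grasp_force: 0.0
```

Request:
drive_tool(rows=[{"dx": 0.7,"dy": -0.5,"dz": 0,"wx": 0,"wy": 0,"wz": 0.4,"hand": 62},{"dx": 1.4,"dy": -1.0,"dz": 0,"wx": 0,"wy": 0,"wz": 0.8,"hand": 62},{"dx": 2.1,"dy": -1.5,"dz": 0,"wx": 0,"wy": 0,"wz": 1.2,"hand": 62},{"dx": 2.8,"dy": -2.0,"dz": 0,"wx": 0,"wy": 0,"wz": 1.6,"hand": 62},{"dx": 3.5,"dy": -2.5,"dz": 0,"wx": 0,"wy": 0,"wz": 2.0,"hand": 62},{"dx": 4.2,"dy": -3.0,"dz": 0,"wx": 0,"wy": 0,"wz": 2.4,"hand": 62},{"dx": 4.9,"dy": -3.5,"dz": 0,"wx": 0,"wy": 0,"wz": 2.8,"hand": 62},{"dx": 5.6,"dy": -4.0,"dz": 0,"wx": 0,"wy": 0,"wz": 3.2,"hand": 62},{"dx": 6.2,"dy": -4.6,"dz": 0,"wx": 0,"wy": 0,"wz": 3.63,"hand": 62},{"dx": 6.47,"dy": -4.72,"dz": 0,"wx": 0,"wy": 0,"wz": 3.63,"hand": 62},{"dx": 6.47,"dy": -4.72,"dz": 0,"wx": 0,"wy": 0,"wz": 3.63,"hand": 62},{"dx": 6.47,"dy": -4.72,"dz": 0,"wx": 0,"wy": 0,"wz": 3.63,"hand": 62}])

```text
clock: 3.25
eef_pos: [0.3892, -0.1499, 0.4912]
tool_rot: [1.0, 0.001, -0.001, -0.0]
ft_force: [0.3, -0.1, -0.4]
grip_width: 0.0617
grasp_force: 0.0
```

Request:
drive_tool(rows=[{"dx": 0.3,"dy": 0.1,"dz": 0.9,"wx": 0,"wy": 0,"wz": 0,"hand": 62},{"dx": 0.6,"dy": 0.2,"dz": 1.8,"wx": 0,"wy": 0,"wz": 0,"hand": 62},{"dx": 0.9,"dy": 0.3,"dz": 2.7,"wx": 0,"wy": 0,"wz": 0,"hand": 62},{"dx": 1.2,"dy": 0.4,"dz": 3.6,"wx": 0,"wy": 0,"wz": 0,"hand": 62},{"dx": 1.4,"dy": 0.4,"dz": 4.4,"wx": 0,"wy": 0,"wz": 0,"hand": 62},{"dx": 1.4,"dy": 0.4,"dz": 4.8,"wx": 0,"wy": 0,"wz": 0,"hand": 62},{"dx": 1.4,"dy": 0.4,"dz": 4.8,"wx": 0,"wy": 0,"wz": 0,"hand": 62},{"dx": 1.4,"dy": 0.4,"dz": 4.8,"wx": 0,"wy": 0,"wz": 0,"hand": 62}])

```text
clock: 4.05
eef_pos: [0.4589, -0.171, 0.2526]
tool_rot: [1.0, -0.001, -0.0, -0.0]
ft_force: [0.4, 0.3, -0.8]
grip_width: 0.0618
grasp_force: 0.0
```

Run:
```python
from h import *
o=bot.get_obs();im=bot.camera("wrist");cv2.imwrite("pics/w1.png",im[:,:,::-1]);np.savez("w1.npz",im=im,p=o['eef_pos'],q=o['tool_rot']);print(o['eef_pos'],bot.tip_extent)
```

```text
[ 0.45888729 -0.17098812  0.25259615] 0.011
```

View pics/w1.png

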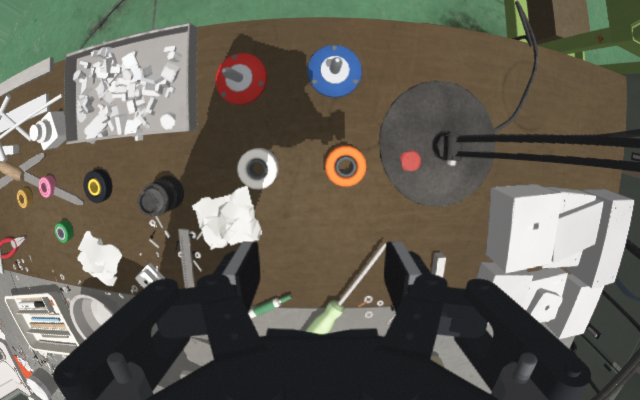

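Wrist view: orange wheel (345,166), white (257,168), blue foot (335,71), red foot (241,78), dark (97,185), eyepiece (160,196); all clear.

```bash
cat > seg.py <<'E'
from h import *
C={'orange':((3,160,120),(16,255,255),.02,.05),'white':((0,0,150),(180,60,255),.02,.05),'dark':((0,0,0),(180,255,60),.02,.05),'sleeve':((20,180,140),(32,255,255),.02,.028),
'brass':((12,110,90),(30,255,255),.02,.036),'green':((50,100,40),(85,255,255),.02,.036),'blue':((100,130,60),(125,255,255),.012,.066),'red':((0,180,90),(6,255,255),.012,.066)}
def seg(im,o,items):
    """items: {name: (px,radius)}; hull of the colour blob, back-projected onto the top face plane, circle fit"""
    hsv=cv2.cvtColor(im,cv2.COLOR_RGB2HSV)
    for k,(p,rad) in items.items():
        lo,hi,z,dia=C[k]; m=cv2.inRange(hsv,lo,hi);w=np.zeros_like(m);cv2.circle(w,p,rad,255,-1);m&=w
        n,l,st,_=cv2.connectedComponentsWithStats(m); i=1+np.argmax(st[1:,4]); m=(l==i).astype(np.uint8)
        h=cv2.convexHull(cv2.findNonZero(m))[:,0]
        P=np.array([onplane('wrist',q,z,o)[:2] for q in h]).astype(np.float32)
        (c,r)=cv2.minEnclosingCircle(P); print(k,int(st[i,4]),np.round(c,4),'dia',round(2*r,4),'want',dia)
E
python3 - <<'E'
from seg import *
d=np.load('w1.npz');o={'eef_pos':d['p'],'tool_rot':d['q']}
seg(d['im'],o,{'orange':((345,166),26),'white':((257,168),21),'blue':((335,71),32),'red':((241,78),32),'sleeve':((97,185),20),'green':((64,231),15)})
# posts tips by hand
print(onplane('wrist',(335,63),.074,o).round(4),onplane('wrist',(229,72),.074,o).round(4))
E
```

```text
orange 967 [ 0.4714 -0.1992] dia 0.05 want 0.05
white 810 [ 0.4681 -0.093 ] dia 0.0496 want 0.05
blue 1393 [ 0.5861 -0.1858] dia 0.0642 want 0.066
red 1164 [ 0.5801 -0.0726] dia 0.0647 want 0.066Traceback (most recent call last):
  File "<stdin>", line 3, in <module>
  File "seg.py", line 9, in seg
    n,l,st,_=cv2.connectedComponentsWithStats(m); i=1+np.argmax(st[1:,4]); m=(l==i).astype(np.uint8)
                                                      ~~~~~~~~~^^^^^^^^^^
    return _wrapfunc(a, 'argmax', axis=axis, out=out, **kwds)
    return bound(*args, **kwds)
ValueError: attempt to get argmax of an empty sequence
```

Request:
drive_tool(rows=[{"dx": 0.25,"dy": 0.56,"dz": 0.8,"wx": 0,"wy": 0,"wz": 0,"hand": 62},{"dx": 0.25,"dy": 0.56,"dz": 1.6,"wx": 0,"wy": 0,"wz": 0,"hand": 62},{"dx": 0.25,"dy": 0.56,"dz": 2.4,"wx": 0,"wy": 0,"wz": 0,"hand": 62},{"dx": 0.25,"dy": 0.56,"dz": 3.2,"wx": 0,"wy": 0,"wz": 0,"hand": 62},{"dx": 0.25,"dy": 0.56,"dz": 3.9,"wx": 0,"wy": 0,"wz": 0,"hand": 62},{"dx": 0.25,"dy": 0.56,"dz": 4.4,"wx": 0,"wy": 0,"wz": 0,"hand": 62},{"dx": 0.25,"dy": 0.56,"dz": 4.7,"wx": 0,"wy": 0,"wz": 0,"hand": 62},{"dx": 0.25,"dy": 0.56,"dz": 4.7,"wx": 0,"wy": 0,"wz": 0,"hand": 62},{"dx": 0.25,"dy": 0.56,"dz": 4.7,"wx": 0,"wy": 0,"wz": 0,"hand": 40},{"dx": 0.25,"dy": 0.56,"dz": 4.7,"wx": 0,"wy": 0,"wz": 0,"hand": 40},{"dx": 0.25,"dy": 0.56,"dz": 4.7,"wx": 0,"wy": 0,"wz": 0,"hand": 40},{"dx": 0.25,"dy": 0.56,"dz": 4.7,"wx": 0,"wy": 0,"wz": 0,"hand": 40},{"dx": 0.25,"dy": 0.56,"dz": 4.7,"wx": 0,"wy": 0,"wz": 0,"hand": 40}])

```text
clock: 5.4
eef_pos: [0.4741, -0.1991, 0.0197]
tool_rot: [1.0, -0.0, 0.002, 0.001]
ft_force: [-0.1, -0.3, 6.1]
grip_width: 0.0426
grasp_force: 61.5
```

Request:
drive_tool(rows=[{"dx": 0,"dy": 0,"dz": -0.2,"wx": 0,"wy": 0,"wz": 0,"hand": 40},{"dx": 0,"dy": 0,"dz": -0.6,"wx": 0,"wy": 0,"wz": 0,"hand": 40},{"dx": 0,"dy": 0,"dz": -1,"wx": 0,"wy": 0,"wz": 0,"hand": 40},{"dx": 0,"dy": 0,"dz": -1,"wx": 0,"wy": 0,"wz": 0,"hand": 40}])

```text
clock: 5.8
eef_pos: [0.4746, -0.1991, 0.0708]
tool_rot: [1.0, 0.0, 0.003, 0.001]
ft_force: [0.3, -0.2, 0.8]
grip_width: 0.0429
grasp_force: 61.0
```

Run:
```python
from h import *
o=bot.get_obs();im=bot.camera("wrist");cv2.imwrite("pics/w2.png",im[:,:,::-1]);print(o['eef_pos'],o['grip_width'],o['grasp_force'])
```

```text
[ 0.47459019 -0.19907922  0.07080965] 0.04292396558996087 61.04148695245385
```

View pics/w2.png

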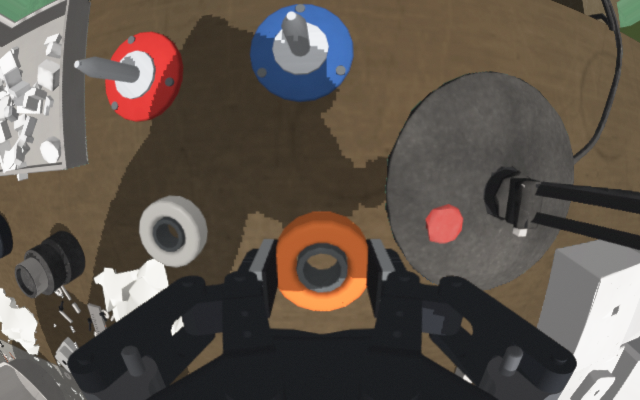

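Ring held flat (centre 321,262), posts visible. Measure the ring in hand and the arbors again.

```bash
cat >> seg.py <<'E'
def grab(): 
    o=bot.get_obs();return bot.camera("wrist"),o
E
python3 - <<'E'
from seg import *
im,o=grab();p=o['eef_pos']
for dz in(-.002,.0,.003):
    C['orange']=C['orange'][:2]+(p[2]+dz,.05); seg(im,o,{'orange':((321,262),62)})
seg(im,o,{'blue':((302,52),60),'red':((143,77),50)})
print(onplane('wrist',(291,16),.074,o).round(4), onplane('wrist',(81,64),.074,o).round(4),p)
E
```

```text
orange 5371 [ 0.4725 -0.1987] dia 0.0542 want 0.05
orange 5371 [ 0.4735 -0.1987] dia 0.0534 want 0.05
orange 5371 [ 0.4751 -0.1989] dia 0.0522 want 0.05
blue 4883 [ 0.5854 -0.1862] dia 0.0639 want 0.066
red 3204 [ 0.5793 -0.0752] dia 0.0659 want 0.066
[ 0.5851 -0.186   0.074 ] [ 0.5785 -0.076   0.074 ] [ 0.47363267 -0.19867453  0.06927218]
```

Request:
drive_tool(rows=[{"dx": 0,"dy": 0,"dz": -0.8,"wx": 0,"wy": 0,"wz": 0,"hand": 40},{"dx": 0.6,"dy": -0.1,"dz": -0.8,"wx": 0,"wy": 0,"wz": 0,"hand": 40},{"dx": 1.2,"dy": -0.2,"dz": -0.8,"wx": 0,"wy": 0,"wz": 0,"hand": 40},{"dx": 1.8,"dy": -0.25,"dz": -0.8,"wx": 0,"wy": 0,"wz": 0,"hand": 40},{"dx": 2.25,"dy": -0.25,"dz": -0.8,"wx": 0,"wy": 0,"wz": 0,"hand": 40},{"dx": 2.25,"dy": -0.25,"dz": -0.8,"wx": 0,"wy": 0,"wz": 0,"hand": 40},{"dx": 2.25,"dy": -0.25,"dz": -0.8,"wx": 0,"wy": 0,"wz": 0,"hand": 40},{"dx": 2.25,"dy": -0.25,"dz": -0.5,"wx": 0,"wy": 0,"wz": 0,"hand": 40},{"dx": 2.25,"dy": -0.25,"dz": -0.3,"wx": 0,"wy": 0,"wz": 0,"hand": 40},{"dx": 2.25,"dy": -0.25,"dz": -0.1,"wx": 0,"wy": 0,"wz": 0,"hand": 40},{"dx": 2.25,"dy": -0.25,"dz": -0.1,"wx": 0,"wy": 0,"wz": 0,"hand": 40}])

```text
clock: 7.0
eef_pos: [0.5864, -0.1861, 0.0714]
tool_rot: [1.0, -0.0, 0.002, 0.0]
ft_force: [9.3, -1.6, -6.7]
grip_width: 0.0426
grasp_force: 61.6
```

Request:
drive_tool(rows=[{"dx": 0.06,"dy": 0,"dz": 0,"wx": 0,"wy": 0,"wz": 0,"hand": 40},{"dx": 0.06,"dy": 0,"dz": 0.2,"wx": 0,"wy": 0,"wz": 0,"hand": 40},{"dx": 0.06,"dy": 0,"dz": 0.4,"wx": 0,"wy": 0,"wz": 0,"hand": 40},{"dx": 0.06,"dy": 0,"dz": 0.5,"wx": 0,"wy": 0,"wz": 0,"hand": 40},{"dx": 0.06,"dy": 0,"dz": 0.5,"wx": 0,"wy": 0,"wz": 0,"hand": 40}])

```text
clock: 7.5
eef_pos: [0.5869, -0.1853, 0.0458]
tool_rot: [1.0, -0.0, -0.001, -0.0]
ft_force: [2.0, 0.1, -1.8]
grip_width: 0.0428
grasp_force: 62.3
```

Request:
drive_tool(rows=[{"dx": 0.02,"dy": 0,"dz": 0.1,"wx": 0,"wy": 0,"wz": 0,"hand": 40},{"dx": 0.02,"dy": 0,"dz": 0.16,"wx": 0,"wy": 0,"wz": 0,"hand": 40},{"dx": 0.02,"dy": 0,"dz": 0.16,"wx": 0,"wy": 0,"wz": 0,"hand": 60},{"dx": 0.02,"dy": 0,"dz": 0.16,"wx": 0,"wy": 0,"wz": 0,"hand": 62},{"dx": 0.02,"dy": 0,"dz": 0.16,"wx": 0,"wy": 0,"wz": 0,"hand": 62},{"dx": 0.02,"dy": 0,"dz": 0.16,"wx": 0,"wy": 0,"wz": 0,"hand": 62},{"dx": 0.02,"dy": 0,"dz": 0.16,"wx": 0,"wy": 0,"wz": 0,"hand": 62},{"dx": 0.02,"dy": 0,"dz": -0.5,"wx": 0,"wy": 0,"wz": 0,"hand": 62},{"dx": 0.02,"dy": 0,"dz": -1.3,"wx": 0,"wy": 0,"wz": 0,"hand": 62},{"dx": -0.6,"dy": 0,"dz": -2.2,"wx": 0,"wy": 0,"wz": 0,"hand": 62},{"dx": -1.4,"dy": 0,"dz": -2.2,"wx": 0,"wy": 0,"wz": 0,"hand": 62},{"dx": -1.4,"dy": 0,"dz": -2.2,"wx": 0,"wy": 0,"wz": 0,"hand": 62}])

```text
clock: 8.7
eef_pos: [0.512, -0.1848, 0.158]
tool_rot: [1.0, -0.001, -0.002, -0.001]
ft_force: [0.2, 0.8, -0.6]
grip_width: 0.0622
grasp_force: 0.0
```

Run:
```python
from seg import *
im,o=grab();cv2.imwrite("pics/w3.png",im[:,:,::-1]);np.savez("w3.npz",im=im,p=o['eef_pos'],q=o['tool_rot']);print(o['eef_pos'],o['grip_width'],o['grasp_force'])
```

```text
[ 0.51201398 -0.18483516  0.15799767] 0.06218747007327271 0.0
```

View pics/w3.png

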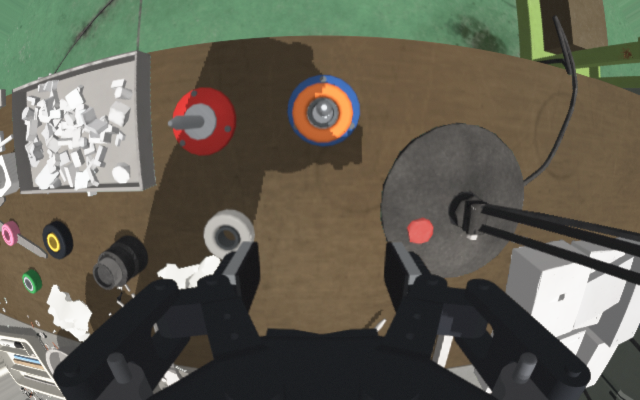

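Orange wheel is seated on the blue arbor (323,109). Move over to the small rings and look.

Request:
drive_tool(rows=[{"dx": -0.2,"dy": -0.5,"dz": -0.7,"wx": 0,"wy": 0,"wz": 0,"hand": 62},{"dx": -0.4,"dy": -1.4,"dz": -1.1,"wx": 0,"wy": 0,"wz": 0,"hand": 62},{"dx": -0.6,"dy": -2.3,"dz": -1.5,"wx": 0,"wy": 0,"wz": 0,"hand": 62},{"dx": -0.8,"dy": -3.2,"dz": -1.84,"wx": 0,"wy": 0,"wz": 0,"hand": 62},{"dx": -1,"dy": -4.1,"dz": -1.84,"wx": 0,"wy": 0,"wz": 0,"hand": 62},{"dx": -1.2,"dy": -5,"dz": -1.84,"wx": 0,"wy": 0,"wz": 0,"hand": 62},{"dx": -1.4,"dy": -5.9,"dz": -1.84,"wx": 0,"wy": 0,"wz": 0,"hand": 62},{"dx": -1.6,"dy": -6.8,"dz": -1.84,"wx": 0,"wy": 0,"wz": 0,"hand": 62},{"dx": -1.84,"dy": -7.7,"dz": -1.84,"wx": 0,"wy": 0,"wz": 0,"hand": 52},{"dx": -1.84,"dy": -8.4,"dz": -1.84,"wx": 0,"wy": 0,"wz": 0,"hand": 52},{"dx": -1.84,"dy": -8.7,"dz": -1.84,"wx": 0,"wy": 0,"wz": 0,"hand": 52},{"dx": -1.84,"dy": -8.7,"dz": -1.84,"wx": 0,"wy": 0,"wz": 0,"hand": 52},{"dx": -1.84,"dy": -8.7,"dz": -1.84,"wx": 0,"wy": 0,"wz": 0,"hand": 52}])

```text
clock: 10.05
eef_pos: [0.4409, 0.0381, 0.2493]
tool_rot: [0.999, 0.03, -0.001, -0.02]
ft_force: [0.8, 0.7, -0.3]
grip_width: 0.0525
grasp_force: 0.0
```

Run:
```python
from seg import *
im,o=grab();cv2.imwrite("pics/w4.png",im[:,:,::-1]);np.savez("w4.npz",im=im,p=o['eef_pos'],q=o['tool_rot']);print(o['eef_pos'],o['grip_width'])
```

```text
[0.44087163 0.03809304 0.2492952 ] 0.052476348380409044
```

View pics/w4.png

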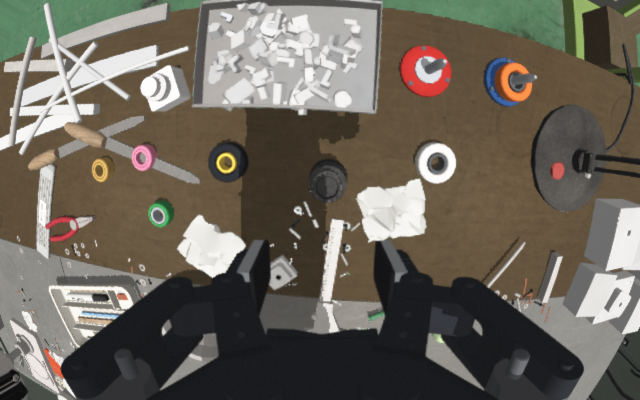

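Run:
```python
from seg import *
o=bot.get_obs();print(o['joint_pos'].round(3),o['joint_vel'].round(3),o['ft_force'].round(1),o['tau'].round(1))
d=np.load('w4.npz');o={'eef_pos':d['p'],'tool_rot':d['q']}
seg(d['im'],o,{'sleeve':((227,162),20),'green':((160,214),20),'brass':((102,170),16),'white':((436,164),22),'red':((425,71),32)})
```

```text
[ 0.06   0.124 -0.121  1.327  0.04   3.141] [0.006 0.    0.002 0.003 0.    0.001] [-0.1  0.3  0.3] [ -0.  -31.3  25.3  -0.1   0.1   0. ]Traceback (most recent call last):
  File "<stdin>", line 4, in <module>
  File "seg.py", line 9, in seg
    n,l,st,_=cv2.connectedComponentsWithStats(m); i=1+np.argmax(st[1:,4]); m=(l==i).astype(np.uint8)
                                                      ~~~~~~~~~^^^^^^^^^^
    return _wrapfunc(a, 'argmax', axis=axis, out=out, **kwds)
    return bound(*args, **kwds)
ValueError: attempt to get argmax of an empty sequence
```

Joint 6 is at its range end at this yaw; I'll turn the tool 90° so the fingers close along x, which leaves joint 6 room.

Request:
drive_tool(rows=[{"dx": 0,"dy": 0,"dz": 0,"wx": 0,"wy": 0,"wz": -1.7,"hand": 52},{"dx": 0,"dy": 0,"dz": 0,"wx": 0,"wy": 0,"wz": -3.4,"hand": 52},{"dx": 0,"dy": 0,"dz": 0,"wx": 0,"wy": 0,"wz": -5.1,"hand": 52},{"dx": 0,"dy": 0,"dz": 0,"wx": 0,"wy": 0,"wz": -6.8,"hand": 52},{"dx": 0,"dy": 0,"dz": 0,"wx": 0,"wy": 0,"wz": -8.5,"hand": 52},{"dx": 0,"dy": 0,"dz": 0,"wx": 0,"wy": 0,"wz": -10.2,"hand": 52},{"dx": 0,"dy": 0,"dz": 0,"wx": 0,"wy": 0,"wz": -11.9,"hand": 52},{"dx": 0,"dy": 0,"dz": 0,"wx": 0,"wy": 0,"wz": -13.6,"hand": 52},{"dx": 0,"dy": 0,"dz": 0,"wx": 0,"wy": 0,"wz": -15.3,"hand": 52},{"dx": 0,"dy": 0,"dz": 0,"wx": 0,"wy": 0,"wz": -17,"hand": 52},{"dx": 0,"dy": 0,"dz": 0,"wx": 0,"wy": 0,"wz": -17.3,"hand": 52},{"dx": 0,"dy": 0,"dz": 0,"wx": 0,"wy": 0,"wz": -17.3,"hand": 52}])

```text
clock: 11.3
eef_pos: [0.4409, 0.0385, 0.2493]
tool_rot: [0.708, 0.706, 0.013, -0.015]
ft_force: [0.4, -0.6, 0.3]
grip_width: 0.052
grasp_force: 0.0
```

Run:
```python
from seg import *
o=bot.get_obs();print(o['joint_pos'].round(3),o['eef_pos'],R.from_quat(o['tool_rot']).as_matrix().round(3))
hsv=lambda im:cv2.cvtColor(im,cv2.COLOR_RGB2HSV)
d=np.load('w4.npz');o={'eef_pos':d['p'],'tool_rot':d['q']};H=hsv(d['im'])
for n,p in [('sleeve',(219,162)),('brass',(97,164)),('green',(153,207)),('dark',(213,162))]:print(n,H[p[1],p[0]-1:p[0]+3].tolist())
```

```text
[ 0.061  0.124 -0.121  1.327  0.04   1.633] [0.44085966 0.03847447 0.24934503] [[ 0.002  1.    -0.004]
 [ 0.999 -0.002  0.04 ]
 [ 0.04  -0.004 -0.999]]
sleeve [[28, 145, 251], [23, 164, 174], [22, 169, 128], [22, 167, 133]]
brass [[20, 136, 227], [19, 138, 220], [19, 137, 217], [21, 125, 227]]
green [[67, 141, 181], [67, 111, 168], [68, 59, 177], [73, 29, 183]]
dark [[113, 38, 61], [113, 34, 60], [115, 30, 51], [21, 85, 69]]
```

```bash
sed -i "s/'sleeve':((20,180,140)/'sleeve':((18,130,100)/;s/'brass':((12,110,90)/'brass':((15,110,150)/" seg.py
python3 - <<'E'
from seg import *
d=np.load('w4.npz');o={'eef_pos':d['p'],'tool_rot':d['q']}
seg(d['im'],o,{'sleeve':((227,162),20),'dark':((227,162),24),'green':((160,214),20),'brass':((102,170),16),'white':((436,164),21),'red':((425,71),32),'blue':((509,81),32)})
E
```

```text
sleeve 299 [0.4508 0.1658] dia 0.0278 want 0.028
dark 837 [0.452  0.1615] dia 0.0563 want 0.05
green 300 [0.3763 0.2662] dia 0.0448 want 0.036
brass 238 [0.4343 0.3769] dia 0.0362 want 0.036
white 868 [ 0.4677 -0.0916] dia 0.0503 want 0.05
red 1175 [ 0.5797 -0.0694] dia 0.065 want 0.066
blue 472 [ 0.585  -0.1816] dia 0.0642 want 0.066
```

Request:
drive_tool(rows=[{"dx": 0.8,"dy": 0,"dz": 0,"wx": 0,"wy": -0.2,"wz": 0,"hand": 52},{"dx": 1.7,"dy": 0,"dz": 0.1,"wx": 0,"wy": -0.46,"wz": 0,"hand": 52},{"dx": 2.6,"dy": 0,"dz": 0.2,"wx": 0,"wy": -0.46,"wz": 0,"hand": 52},{"dx": 3.5,"dy": 0,"dz": 0.3,"wx": 0,"wy": -0.46,"wz": 0,"hand": 52},{"dx": 4.4,"dy": -0.1,"dz": 0.6,"wx": 0,"wy": -0.46,"wz": 0,"hand": 52},{"dx": 5.3,"dy": -0.13,"dz": 1.2,"wx": 0,"wy": -0.46,"wz": 0,"hand": 52},{"dx": 6.0,"dy": -0.13,"dz": 1.9,"wx": 0,"wy": -0.46,"wz": 0,"hand": 52},{"dx": 6.5,"dy": -0.13,"dz": 2.6,"wx": 0,"wy": -0.46,"wz": 0,"hand": 52},{"dx": 6.52,"dy": -0.13,"dz": 2.84,"wx": 0,"wy": -0.46,"wz": 0,"hand": 52},{"dx": 6.52,"dy": -0.13,"dz": 2.84,"wx": 0,"wy": -0.46,"wz": 0,"hand": 52},{"dx": 6.52,"dy": -0.13,"dz": 2.84,"wx": 0,"wy": -0.46,"wz": 0,"hand": 52}])

```text
clock: 12.4
eef_pos: [0.4339, 0.3693, 0.1211]
tool_rot: [0.707, 0.707, -0.001, -0.001]
ft_force: [1.2, 0.5, 0.6]
grip_width: 0.0521
grasp_force: 0.0
```

```bash
cat >> seg.py <<'E'
def px(P,o):
    c=bot.get_calibration('wrist');f=200/np.tan(np.radians(c['vfov'])/2);M=c['mount']
    v=M[:3,:3].T@(R.from_quat(o['tool_rot']).inv().apply(np.array(P)-o['eef_pos'])-M[:3,3])
    t=np.arctan2(np.hypot(v[0],v[1]),-v[2]);r=np.hypot(v[0],v[1])
    return int(c['cx']+f*t*v[0]/r),int(c['cy']-f*t*v[1]/r)
E
python3 - <<'E'
from seg import *
im,o=grab();p=px((.4345,.377,.02),o);print(p,o['eef_pos'],R.from_quat(o['tool_rot']).as_matrix().round(3))
seg(im,o,{'brass':(p,45)})
cv2.imwrite("pics/w5.png",im[:,:,::-1])
E
```

```text
(322, 196) [0.43391098 0.36928061 0.12105243] [[ 0.001  1.    -0.003]
 [ 1.    -0.001 -0.001]
 [-0.001 -0.003 -1.   ]]Traceback (most recent call last):
  File "<stdin>", line 3, in <module>
  File "seg.py", line 9, in seg
    n,l,st,_=cv2.connectedComponentsWithStats(m); i=1+np.argmax(st[1:,4]); m=(l==i).astype(np.uint8)
                                                      ~~~~~~~~~^^^^^^^^^^
    return _wrapfunc(a, 'argmax', axis=axis, out=out, **kwds)
    return bound(*args, **kwds)
ValueError: attempt to get argmax of an empty sequence
```

Run:
```python
from seg import *
im,o=grab();cv2.imwrite("pics/w5.png",im[:,:,::-1]);np.savez("w5.npz",im=im,p=o['eef_pos'],q=o['tool_rot'])
```

```text
(no output)
```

View pics/w5.png

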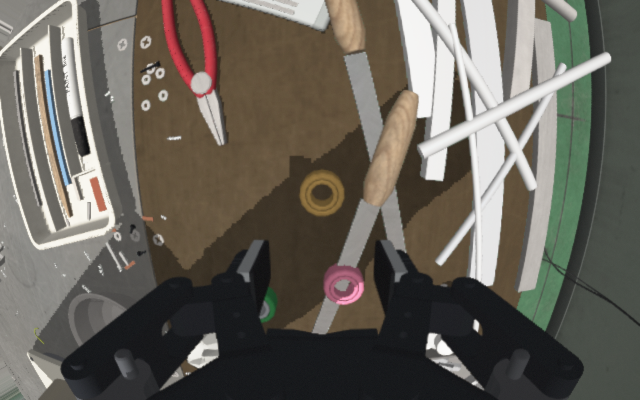

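Brass ring in shadow at (322,193); the knife handle (372,190) is in the way of the right finger, so I'll rotate the tool so the fingers close along ±y, missing handle and blade.

Run:
```python
from seg import *
d=np.load('w5.npz');o={'eef_pos':d['p'],'tool_rot':d['q']}
H=cv2.cvtColor(d['im'],cv2.COLOR_RGB2HSV);print(H[193,298:350:3].tolist(),H[205,255])
C['brass']=((12,145,75),(30,255,255),.02,.036)
seg(d['im'],o,{'brass':((322,193),27)})
```

```text
[[18, 93, 66], [19, 137, 134], [19, 138, 137], [19, 137, 134], [19, 136, 114], [16, 95, 62], [16, 88, 61], [18, 92, 61], [16, 92, 61], [16, 95, 59], [18, 97, 58], [17, 110, 65], [19, 138, 131], [19, 140, 118], [19, 138, 137], [19, 137, 117], [18, 97, 58], [16, 97, 58]] [17 98 68]Traceback (most recent call last):
  File "<stdin>", line 5, in <module>
  File "seg.py", line 9, in seg
    n,l,st,_=cv2.connectedComponentsWithStats(m); i=1+np.argmax(st[1:,4]); m=(l==i).astype(np.uint8)
                                                      ~~~~~~~~~^^^^^^^^^^
    return _wrapfunc(a, 'argmax', axis=axis, out=out, **kwds)
    return bound(*args, **kwds)
ValueError: attempt to get argmax of an empty sequence
```

Request:
drive_tool(rows=[{"dx": 0,"dy": 0,"dz": 0,"wx": 0,"wy": 0,"wz": -1.7,"hand": 50},{"dx": 0,"dy": 0,"dz": 0,"wx": 0,"wy": 0,"wz": -3.4,"hand": 50},{"dx": 0,"dy": 0,"dz": 0,"wx": 0,"wy": 0,"wz": -5.1,"hand": 50},{"dx": 0,"dy": 0,"dz": 0,"wx": 0,"wy": 0,"wz": -6.8,"hand": 50},{"dx": 0,"dy": 0,"dz": 0,"wx": 0,"wy": 0,"wz": -8.5,"hand": 50},{"dx": 0,"dy": 0,"dz": 0,"wx": 0,"wy": 0,"wz": -10.2,"hand": 50},{"dx": 0,"dy": 0,"dz": 0,"wx": 0,"wy": 0,"wz": -11.9,"hand": 50},{"dx": 0,"dy": 0,"dz": 0,"wx": 0,"wy": 0,"wz": -13.6,"hand": 50},{"dx": 0,"dy": 0,"dz": 0,"wx": 0,"wy": 0,"wz": -15.2,"hand": 50},{"dx": 0,"dy": 0,"dz": 0,"wx": 0,"wy": 0,"wz": -15.4,"hand": 50},{"dx": 0,"dy": 0,"dz": 0,"wx": 0,"wy": 0,"wz": -15.4,"hand": 50}])

```text
clock: 13.6
eef_pos: [0.4344, 0.3697, 0.1219]
tool_rot: [0.115, 0.993, 0.0, -0.001]
ft_force: [-0.7, -0.7, 0.4]
grip_width: 0.0499
grasp_force: 0.0
```

Run:
```python
from seg import *
im,o=grab();cv2.imwrite("pics/w6.png",im[:,:,::-1]);np.savez("w6.npz",im=im,p=o['eef_pos'],q=o['tool_rot'])
T=R.from_quat(o['tool_rot']);print(o['eef_pos'],T.as_matrix().round(3),o['joint_pos'].round(2),px((.4345,.377,.02),o))
```

```text
[0.43444117 0.36965297 0.12192993] [[-0.974  0.228 -0.002]
 [ 0.228  0.974  0.001]
 [ 0.002  0.001 -1.   ]] [ 0.7   0.46 -0.01  1.11  0.    0.93] (330, 203)
```

View pics/w6.png

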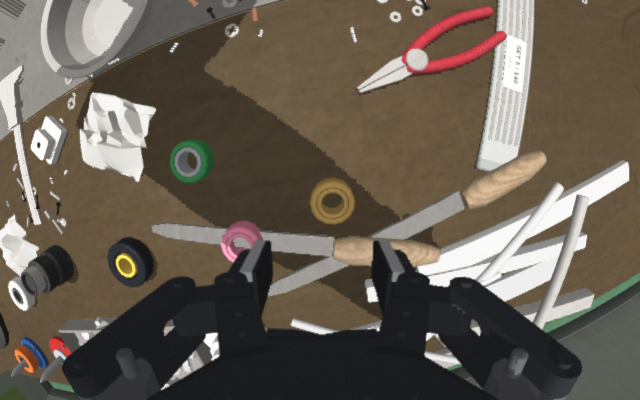

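Brass ring at (332,200); both sides free along the closing line; handle starts at row 237. Measure and pick.

```bash
sed -i "s/'brass':((15,110,150)/'brass':((12,125,100)/" seg.py
cat >> seg.py <<'E'
def go(o,t):
    T=R.from_quat(o['tool_rot']);print('move units',(T.inv().apply(np.array(t)-o['eef_pos'])/.05).round(3))
E
python3 - <<'E'
from seg import *
d=np.load('w6.npz');o={'eef_pos':d['p'],'tool_rot':d['q']}
seg(d['im'],o,{'brass':((332,200),30),'green':((190,161),26),'sleeve':((127,264),18)})
d5=np.load('w5.npz');seg(d5['im'],{'eef_pos':d5['p'],'tool_rot':d5['q']},{'brass':((322,193),27)})
go(o,(.4345,.377,.018))
E
```

```text
brass 1347 [0.433  0.3782] dia 0.0373 want 0.036
green 809 [0.3734 0.2754] dia 0.0405 want 0.036
sleeve 396 [0.4503 0.1672] dia 0.0281 want 0.028
brass 1226 [0.4344 0.3791] dia 0.036 want 0.036
move units [0.029 0.142 2.079]
```

Request:
drive_tool(rows=[{"dx": 0.05,"dy": 0.17,"dz": 0.4,"wx": 0,"wy": 0,"wz": 0,"hand": 50},{"dx": 0.05,"dy": 0.17,"dz": 0.9,"wx": 0,"wy": 0,"wz": 0,"hand": 50},{"dx": 0.05,"dy": 0.17,"dz": 1.5,"wx": 0,"wy": 0,"wz": 0,"hand": 50},{"dx": 0.05,"dy": 0.17,"dz": 1.9,"wx": 0,"wy": 0,"wz": 0,"hand": 50},{"dx": 0.05,"dy": 0.17,"dz": 2.02,"wx": 0,"wy": 0,"wz": 0,"hand": 50},{"dx": 0.05,"dy": 0.17,"dz": 2.02,"wx": 0,"wy": 0,"wz": 0,"hand": 50},{"dx": 0.05,"dy": 0.17,"dz": 2.02,"wx": 0,"wy": 0,"wz": 0,"hand": 25},{"dx": 0.05,"dy": 0.17,"dz": 2.02,"wx": 0,"wy": 0,"wz": 0,"hand": 25},{"dx": 0.05,"dy": 0.17,"dz": 2.02,"wx": 0,"wy": 0,"wz": 0,"hand": 25},{"dx": 0.05,"dy": 0.17,"dz": 2.02,"wx": 0,"wy": 0,"wz": 0,"hand": 25},{"dx": 0.05,"dy": 0.17,"dz": 2.02,"wx": 0,"wy": 0,"wz": 0,"hand": 25}])

```text
clock: 14.75
eef_pos: [0.4338, 0.3796, 0.0213]
tool_rot: [0.113, 0.994, 0.001, -0.001]
ft_force: [-1.1, -0.2, 5.8]
grip_width: 0.0289
grasp_force: 59.2
```

Request:
drive_tool(rows=[{"dx": 0,"dy": 0,"dz": -0.6,"wx": 0,"wy": 0,"wz": 0,"hand": 25},{"dx": 0,"dy": 0,"dz": -1.4,"wx": 0,"wy": 0,"wz": 0,"hand": 25},{"dx": 0,"dy": 0,"dz": -2.2,"wx": 0,"wy": 0,"wz": 0,"hand": 25},{"dx": -0.3,"dy": -0.6,"dz": -2.9,"wx": 0,"wy": 0,"wz": 0,"hand": 25},{"dx": -0.7,"dy": -1.4,"dz": -3.17,"wx": 0,"wy": 0,"wz": 0,"hand": 25},{"dx": -1.1,"dy": -2.2,"dz": -3.17,"wx": 0,"wy": 0,"wz": 0,"hand": 25},{"dx": -1.6,"dy": -3.0,"dz": -3.17,"wx": 0,"wy": 0,"wz": 0,"hand": 25},{"dx": -2.0,"dy": -3.8,"dz": -3.17,"wx": 0,"wy": 0,"wz": 0,"hand": 25},{"dx": -2.5,"dy": -4.6,"dz": -3.17,"wx": 0,"wy": 0,"wz": 0,"hand": 25},{"dx": -2.9,"dy": -5.4,"dz": -3.17,"wx": 0,"wy": 0,"wz": 0,"hand": 25},{"dx": -3.3,"dy": -6.2,"dz": -3.17,"wx": 0,"wy": 0,"wz": 0,"hand": 25},{"dx": -3.8,"dy": -7.0,"dz": -3.17,"wx": 0,"wy": 0,"wz": 0,"hand": 25},{"dx": -4.2,"dy": -7.8,"dz": -3.17,"wx": 0,"wy": 0,"wz": 0,"hand": 25},{"dx": -4.6,"dy": -8.6,"dz": -3.17,"wx": 0,"wy": 0,"wz": 0,"hand": 25},{"dx": -5.0,"dy": -9.4,"dz": -3.17,"wx": 0,"wy": 0,"wz": 0,"hand": 25},{"dx": -5.4,"dy": -10.1,"dz": -3.17,"wx": 0,"wy": 0,"wz": 0,"hand": 25},{"dx": -5.54,"dy": -10.33,"dz": -3.17,"wx": 0,"wy": 0,"wz": 0,"hand": 25},{"dx": -5.54,"dy": -10.33,"dz": -3.17,"wx": 0,"wy": 0,"wz": 0,"hand": 25},{"dx": -5.54,"dy": -10.33,"dz": -3.17,"wx": 0,"wy": 0,"wz": 0,"hand": 25}])

```text
clock: 16.65
eef_pos: [0.5869, -0.1857, 0.1773]
tool_rot: [0.113, 0.994, 0.0, -0.002]
ft_force: [-0.5, 0.3, -1.1]
grip_width: 0.0287
grasp_force: 59.7
```

Run:
```python
from seg import *
im,o=grab();cv2.imwrite("pics/w7.png",im[:,:,::-1]);np.savez("w7.npz",im=im,p=o['eef_pos'],q=o['tool_rot'])
T=R.from_quat(o['tool_rot']);print(o['eef_pos'],T.as_matrix().round(3),o['grip_width'])
go(o,(.5858,-.1855,.105))
```

```text
[ 0.58689398 -0.18572822  0.17730338] [[-0.975  0.224 -0.005]
 [ 0.224  0.975  0.001]
 [ 0.005 -0.    -1.   ]] 0.02873932648062096
move units [0.016 0.    1.446]
```

View pics/w7.png

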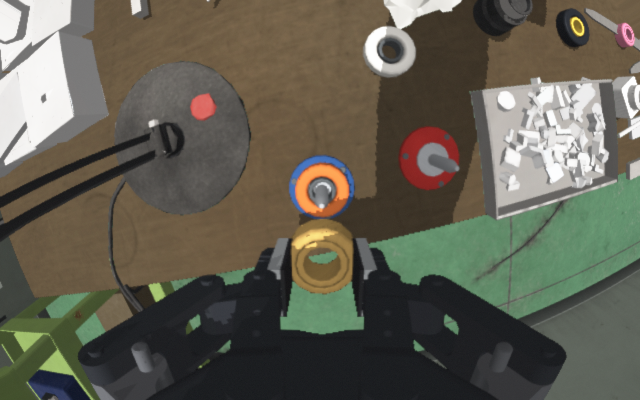

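Brass ring in the hand (322,262), blue arbor with orange wheel at (322,187). Check its place in the hand against the post.

Run:
```python
from seg import *
d=np.load('w7.npz');o={'eef_pos':d['p'],'tool_rot':d['q']}
z=o['eef_pos'][2]
im=d['im'];cv2.imwrite("pics/c7.png",cv2.resize(im[150:310,250:400],None,fx=3.7,fy=3.7,interpolation=2)[:,:,::-1])
print(onplane('wrist',(323,266),z,o),px((.5856,-.1857,.074),o),px((.5856,-.1857,.036),o))
C['blue']=C['blue'][:2]+(.012,.066); seg(im,o,{'blue':((322,187),40)})
C['orange']=C['orange'][:2]+(.036,.05); seg(im,o,{'orange':((322,187),34)})
```

```text
[ 0.58858186 -0.18535056  0.17730338] (321, 203) (321, 193)
blue 349 [ 0.5697 -0.1856] dia 0.0542 want 0.066
orange 1485 [ 0.5829 -0.1849] dia 0.0495 want 0.05
```

View pics/c7.png

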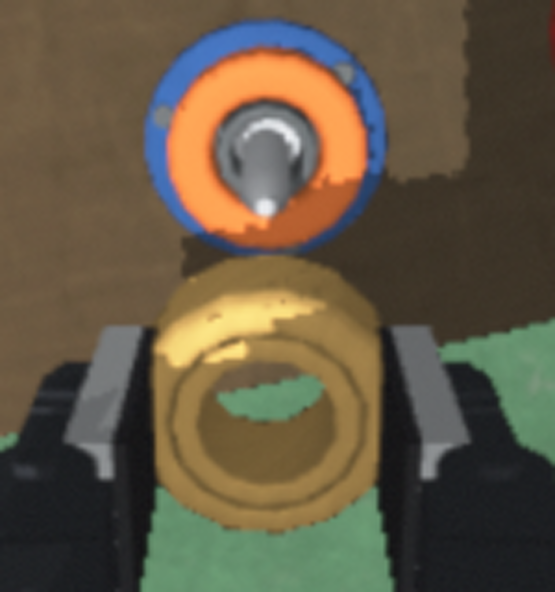

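Bore centre (322,264) is over the post within ~1 mm by the same camera. Lower.

Request:
drive_tool(rows=[{"dx": 0.02,"dy": 0,"dz": 0.5,"wx": 0,"wy": 0,"wz": 0,"hand": 25},{"dx": 0.02,"dy": 0,"dz": 1,"wx": 0,"wy": 0,"wz": 0,"hand": 25},{"dx": 0.02,"dy": 0,"dz": 1.4,"wx": 0,"wy": 0,"wz": 0,"hand": 25},{"dx": 0.02,"dy": 0,"dz": 1.6,"wx": 0,"wy": 0,"wz": 0,"hand": 25},{"dx": 0.02,"dy": 0,"dz": 1.8,"wx": 0,"wy": 0,"wz": 0,"hand": 25},{"dx": 0.02,"dy": 0,"dz": 2,"wx": 0,"wy": 0,"wz": 0,"hand": 25},{"dx": 0.02,"dy": 0,"dz": 2,"wx": 0,"wy": 0,"wz": 0,"hand": 25}])

```text
clock: 17.4
eef_pos: [0.5854, -0.1859, 0.0766]
tool_rot: [0.113, 0.994, -0.0, -0.003]
ft_force: [-1.8, 0.2, -1.1]
grip_width: 0.0289
grasp_force: 59.7
```

Request:
drive_tool(rows=[{"dx": 0,"dy": 0,"dz": 0.2,"wx": 0,"wy": 0,"wz": 0,"hand": 25},{"dx": 0,"dy": 0,"dz": 0.36,"wx": 0,"wy": 0,"wz": 0,"hand": 25},{"dx": 0,"dy": 0,"dz": 0.36,"wx": 0,"wy": 0,"wz": 0,"hand": 48},{"dx": 0,"dy": 0,"dz": 0.36,"wx": 0,"wy": 0,"wz": 0,"hand": 48},{"dx": 0,"dy": 0,"dz": 0.36,"wx": 0,"wy": 0,"wz": 0,"hand": 48},{"dx": 0,"dy": 0,"dz": 0.36,"wx": 0,"wy": 0,"wz": 0,"hand": 48},{"dx": 0,"dy": 0,"dz": -0.2,"wx": 0,"wy": 0,"wz": 0,"hand": 48},{"dx": 0,"dy": 0,"dz": -1,"wx": 0,"wy": 0,"wz": 0,"hand": 48},{"dx": 0.1,"dy": 0.1,"dz": -1.9,"wx": 0,"wy": 0,"wz": 0,"hand": 62},{"dx": 0.9,"dy": 0.5,"dz": -1.9,"wx": 0,"wy": 0,"wz": 0,"hand": 62},{"dx": 1.7,"dy": 0.9,"dz": -1.9,"wx": 0,"wy": 0,"wz": 0,"hand": 62},{"dx": 2.5,"dy": 1.2,"dz": -1.6,"wx": 0,"wy": 0,"wz": 0,"hand": 62},{"dx": 2.71,"dy": 1.31,"dz": -1.3,"wx": 0,"wy": 0,"wz": 0,"hand": 62},{"dx": 2.71,"dy": 1.31,"dz": -1.3,"wx": 0,"wy": 0,"wz": 0,"hand": 62},{"dx": 2.71,"dy": 1.31,"dz": -1.3,"wx": 0,"wy": 0,"wz": 0,"hand": 62}])

```text
clock: 18.9
eef_pos: [0.47, -0.0926, 0.1439]
tool_rot: [0.113, 0.994, -0.001, -0.001]
ft_force: [1.1, 1.6, 0.5]
grip_width: 0.0622
grasp_force: 0.0
```

Run:
```python
from seg import *
im,o=grab();cv2.imwrite("pics/w8.png",im[:,:,::-1]);np.savez("w8.npz",im=im,p=o['eef_pos'],q=o['tool_rot'])
T=R.from_quat(o['tool_rot']);print(o['eef_pos'],T.as_matrix().round(3),o['grip_width'])
p=px((.468,-.092,.02),o);print(p);seg(im,o,{'white':(p,44)})
go(o,(.468,-.092,.0205))
st=bot.camera('scene')[90:210,270:430];tp=bot.camera('top')[130:230,350:450]
cv2.imwrite("pics/m8.png",np.vstack([np.hstack([cv2.resize(im,(480,300)),cv2.resize(tp,(300,300),interpolation=2)]),np.pad(cv2.resize(st,(400,300),interpolation=2),((0,0),(0,380),(0,0)))])[:,:,::-1])
```

```text
[ 0.46997121 -0.09255114  0.14391498] [[-0.975  0.224 -0.002]
 [ 0.224  0.975 -0.001]
 [ 0.001 -0.001 -1.   ]] 0.06215631887873758
(321, 196)
white 1822 [ 0.4669 -0.092 ] dia 0.0504 want 0.05
move units [0.038 0.005 2.468]
```

View pics/m8.png

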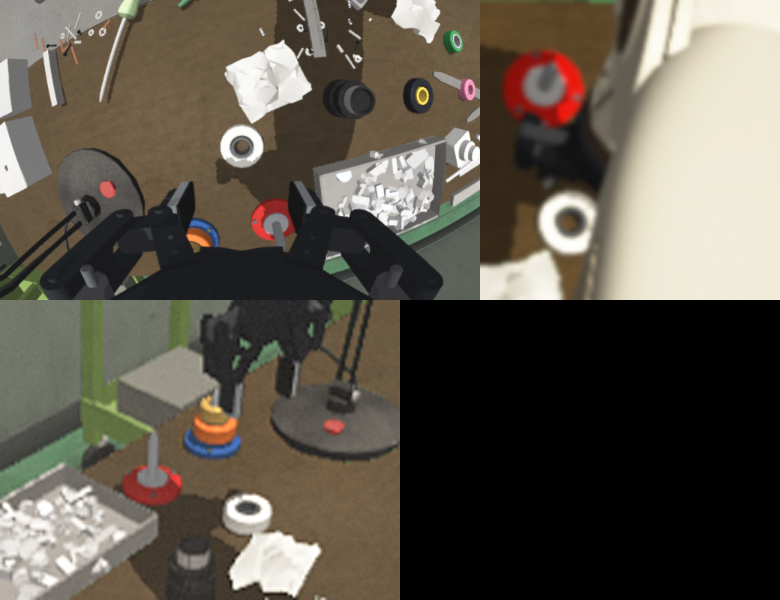

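The scene crop shows orange + brass seated on blue; the white wheel at (242,145) in the wrist panel is clear of the fingers. Pick it.

Request:
drive_tool(rows=[{"dx": 0.05,"dy": 0.01,"dz": 0.5,"wx": 0,"wy": 0,"wz": 0,"hand": 62},{"dx": 0.05,"dy": 0.01,"dz": 1.1,"wx": 0,"wy": 0,"wz": 0,"hand": 62},{"dx": 0.05,"dy": 0.01,"dz": 1.7,"wx": 0,"wy": 0,"wz": 0,"hand": 62},{"dx": 0.05,"dy": 0.01,"dz": 2.2,"wx": 0,"wy": 0,"wz": 0,"hand": 62},{"dx": 0.05,"dy": 0.01,"dz": 2.46,"wx": 0,"wy": 0,"wz": 0,"hand": 62},{"dx": 0.05,"dy": 0.01,"dz": 2.46,"wx": 0,"wy": 0,"wz": 0,"hand": 62},{"dx": 0.05,"dy": 0.01,"dz": 2.46,"wx": 0,"wy": 0,"wz": 0,"hand": 38},{"dx": 0.05,"dy": 0.01,"dz": 2.46,"wx": 0,"wy": 0,"wz": 0,"hand": 38},{"dx": 0.05,"dy": 0.01,"dz": 2.46,"wx": 0,"wy": 0,"wz": 0,"hand": 38},{"dx": 0.05,"dy": 0.01,"dz": 2.46,"wx": 0,"wy": 0,"wz": 0,"hand": 38},{"dx": 0.05,"dy": 0.01,"dz": 2.46,"wx": 0,"wy": 0,"wz": 0,"hand": 38}])

```text
clock: 20.15
eef_pos: [0.4676, -0.0917, 0.0212]
tool_rot: [0.113, 0.994, -0.001, -0.0]
ft_force: [-0.5, -1.1, 5.5]
grip_width: 0.0426
grasp_force: 61.4
```

Request:
drive_tool(rows=[{"dx": 0,"dy": 0,"dz": -0.6,"wx": 0,"wy": 0,"wz": 0,"hand": 38},{"dx": 0,"dy": 0,"dz": -1.4,"wx": 0,"wy": 0,"wz": 0,"hand": 38},{"dx": -0.2,"dy": -0.1,"dz": -2.2,"wx": 0,"wy": 0,"wz": 0,"hand": 38},{"dx": -0.8,"dy": -0.4,"dz": -2.3,"wx": 0,"wy": 0,"wz": 0,"hand": 38},{"dx": -1.5,"dy": -0.7,"dz": -2.3,"wx": 0,"wy": 0,"wz": 0,"hand": 38},{"dx": -2.2,"dy": -1.05,"dz": -2.3,"wx": 0,"wy": 0,"wz": 0,"hand": 38},{"dx": -2.6,"dy": -1.25,"dz": -2.3,"wx": 0,"wy": 0,"wz": 0,"hand": 38},{"dx": -2.72,"dy": -1.3,"dz": -2.3,"wx": 0,"wy": 0,"wz": 0,"hand": 38},{"dx": -2.72,"dy": -1.3,"dz": -2.3,"wx": 0,"wy": 0,"wz": 0,"hand": 38},{"dx": -2.72,"dy": -1.3,"dz": -2.3,"wx": 0,"wy": 0,"wz": 0,"hand": 38}])

```text
clock: 21.15
eef_pos: [0.5833, -0.1842, 0.1341]
tool_rot: [0.113, 0.994, -0.0, -0.003]
ft_force: [-0.7, 0.7, -0.2]
grip_width: 0.0424
grasp_force: 61.4
```

Run:
```python
from seg import *
o=bot.get_obs();print(o['eef_pos'],o['grip_width']);go(o,(.5857,-.1857,.088));go(o,(.5857,-.1857,.078))
```

```text
[ 0.58328681 -0.18424504  0.13406514] 0.04238196076640029
move units [-0.059 -0.017  0.921]
move units [-0.06  -0.017  1.121]
```

Request:
drive_tool(rows=[{"dx": -0.04,"dy": -0.01,"dz": 0.3,"wx": 0,"wy": 0,"wz": 0,"hand": 38},{"dx": -0.04,"dy": -0.01,"dz": 0.6,"wx": 0,"wy": 0,"wz": 0,"hand": 38},{"dx": -0.04,"dy": -0.01,"dz": 0.8,"wx": 0,"wy": 0,"wz": 0,"hand": 38},{"dx": -0.04,"dy": -0.01,"dz": 0.95,"wx": 0,"wy": 0,"wz": 0,"hand": 38},{"dx": -0.04,"dy": -0.01,"dz": 0.95,"wx": 0,"wy": 0,"wz": 0,"hand": 38}])

```text
clock: 21.65
eef_pos: [0.585, -0.1853, 0.0861]
tool_rot: [0.113, 0.994, -0.0, -0.003]
ft_force: [-0.5, -0.6, -0.8]
grip_width: 0.0423
grasp_force: 61.4
```

Request:
drive_tool(rows=[{"dx": 0,"dy": 0,"dz": 0.1,"wx": 0,"wy": 0,"wz": 0,"hand": 38},{"dx": 0,"dy": 0,"dz": 0.16,"wx": 0,"wy": 0,"wz": 0,"hand": 38},{"dx": 0,"dy": 0,"dz": 0.16,"wx": 0,"wy": 0,"wz": 0,"hand": 62},{"dx": 0,"dy": 0,"dz": 0.16,"wx": 0,"wy": 0,"wz": 0,"hand": 62},{"dx": 0,"dy": 0,"dz": 0.16,"wx": 0,"wy": 0,"wz": 0,"hand": 62},{"dx": 0,"dy": 0,"dz": 0.16,"wx": 0,"wy": 0,"wz": 0,"hand": 62},{"dx": 0,"dy": 0,"dz": -0.5,"wx": 0,"wy": 0,"wz": 0,"hand": 62},{"dx": 0,"dy": 0,"dz": -1.3,"wx": 0,"wy": 0,"wz": 0,"hand": 62},{"dx": 0.2,"dy": 0.3,"dz": -2,"wx": 0,"wy": 0,"wz": 0,"hand": 62},{"dx": 0.7,"dy": 1.0,"dz": -2,"wx": 0,"wy": 0,"wz": 0,"hand": 62},{"dx": 1.2,"dy": 1.8,"dz": -2,"wx": 0,"wy": 0,"wz": 0,"hand": 62},{"dx": 1.7,"dy": 2.6,"dz": -2,"wx": 0,"wy": 0,"wz": 0,"hand": 62},{"dx": 2.2,"dy": 3.4,"dz": -2,"wx": 0,"wy": 0,"wz": 0,"hand": 62},{"dx": 2.8,"dy": 4.2,"dz": -2,"wx": 0,"wy": 0,"wz": 0,"hand": 62},{"dx": 3.4,"dy": 5.0,"dz": -2,"wx": 0,"wy": 0,"wz": 0,"hand": 62},{"dx": 3.9,"dy": 5.8,"dz": -2,"wx": 0,"wy": 0,"wz": 0,"hand": 62},{"dx": 4.2,"dy": 6.26,"dz": -1.6,"wx": 0,"wy": 0,"wz": 0,"hand": 62},{"dx": 4.2,"dy": 6.26,"dz": -1.2,"wx": 0,"wy": 0,"wz": 0,"hand": 62},{"dx": 4.2,"dy": 6.26,"dz": -1.2,"wx": 0,"wy": 0,"wz": 0,"hand": 62},{"dx": 4.2,"dy": 6.26,"dz": -1.2,"wx": 0,"wy": 0,"wz": 0,"hand": 62}])

```text
clock: 23.65
eef_pos: [0.4519, 0.166, 0.1477]
tool_rot: [0.113, 0.994, -0.001, -0.002]
ft_force: [0.1, 0.2, 0.6]
grip_width: 0.062
grasp_force: 0.0
```

Run:
```python
from seg import *
im,o=grab();np.savez("w9.npz",im=im,p=o['eef_pos'],q=o['tool_rot']);cv2.imwrite("pics/w9.png",im[:,:,::-1])
print(o['eef_pos'])
p=px((.4505,.1665,.02),o);print(p)
for t in("dark_wheel_center","white_wheel_center"):
  for r in bot.look_for('wrist',t)[:2]:
    e=r['extent'];print(t,round(r['score'],2),np.round(e),onplane('wrist',e[:2],.02,o))
seg(im,o,{'sleeve':(p,30)});seg(im,o,{'dark':(p,38)})
st=bot.camera('scene');print([ (round(r['score'],2),np.round(r['extent'])) for r in bot.look_for('scene','white_wheel_center')[:2]])
```

```text
[0.45186454 0.16597136 0.14771129]
(322, 196)
sleeve 489 [0.4502 0.1668] dia 0.0263 want 0.028
dark 2305 [0.4518 0.166 ] dia 0.0659 want 0.05
[(0.63, array([358., 130.,  16.,  17.]))]
```

Request:
drive_tool(rows=[{"dx": 0.04,"dy": 0.01,"dz": 0.5,"wx": 0,"wy": 0,"wz": 0,"hand": 62},{"dx": 0.04,"dy": 0.01,"dz": 1.1,"wx": 0,"wy": 0,"wz": 0,"hand": 62},{"dx": 0.04,"dy": 0.01,"dz": 1.7,"wx": 0,"wy": 0,"wz": 0,"hand": 62},{"dx": 0.04,"dy": 0.01,"dz": 2.3,"wx": 0,"wy": 0,"wz": 0,"hand": 62},{"dx": 0.04,"dy": 0.01,"dz": 2.54,"wx": 0,"wy": 0,"wz": 0,"hand": 62},{"dx": 0.04,"dy": 0.01,"dz": 2.54,"wx": 0,"wy": 0,"wz": 0,"hand": 62},{"dx": 0.04,"dy": 0.01,"dz": 2.54,"wx": 0,"wy": 0,"wz": 0,"hand": 38},{"dx": 0.04,"dy": 0.01,"dz": 2.54,"wx": 0,"wy": 0,"wz": 0,"hand": 38},{"dx": 0.04,"dy": 0.01,"dz": 2.54,"wx": 0,"wy": 0,"wz": 0,"hand": 38},{"dx": 0.04,"dy": 0.01,"dz": 2.54,"wx": 0,"wy": 0,"wz": 0,"hand": 38},{"dx": 0.04,"dy": 0.01,"dz": 2.54,"wx": 0,"wy": 0,"wz": 0,"hand": 38}])

```text
clock: 25.0
eef_pos: [0.4509, 0.1673, 0.0223]
tool_rot: [0.113, 0.994, 0.0, -0.0]
ft_force: [-1.9, -1.6, 7.3]
grip_width: 0.0425
grasp_force: 60.8
```

Request:
drive_tool(rows=[{"dx": 0,"dy": 0,"dz": -0.6,"wx": 0,"wy": 0,"wz": 0,"hand": 38},{"dx": 0,"dy": 0,"dz": -1.4,"wx": 0,"wy": 0,"wz": 0,"hand": 38},{"dx": 0,"dy": 0,"dz": -2.2,"wx": 0,"wy": 0,"wz": 0,"hand": 38},{"dx": -0.4,"dy": -0.4,"dz": -2.6,"wx": 0,"wy": 0,"wz": 0,"hand": 38},{"dx": -1,"dy": -1.1,"dz": -2.6,"wx": 0,"wy": 0,"wz": 0,"hand": 38},{"dx": -1.6,"dy": -1.8,"dz": -2.6,"wx": 0,"wy": 0,"wz": 0,"hand": 38},{"dx": -2.2,"dy": -2.5,"dz": -2.6,"wx": 0,"wy": 0,"wz": 0,"hand": 38},{"dx": -2.8,"dy": -3.2,"dz": -2.6,"wx": 0,"wy": 0,"wz": 0,"hand": 38},{"dx": -3.3,"dy": -3.8,"dz": -2.6,"wx": 0,"wy": 0,"wz": 0,"hand": 38},{"dx": -3.59,"dy": -4.1,"dz": -2.6,"wx": 0,"wy": 0,"wz": 0,"hand": 38},{"dx": -3.59,"dy": -4.1,"dz": -2.6,"wx": 0,"wy": 0,"wz": 0,"hand": 38},{"dx": -3.59,"dy": -4.1,"dz": -2.6,"wx": 0,"wy": 0,"wz": 0,"hand": 38}])

```text
clock: 26.2
eef_pos: [0.579, -0.0732, 0.1503]
tool_rot: [0.113, 0.994, -0.0, -0.002]
ft_force: [0.1, 0.2, -2.1]
grip_width: 0.0422
grasp_force: 61.4
```

Run:
```python
from seg import *
im,o=grab();cv2.imwrite("pics/w10.png",im[:,:,::-1]);print(o['eef_pos'],o['grip_width'])
p=px((.580,-.073,.012),o);t=px((.580,-.073,.074),o);print(p,t)
seg(im,o,{'red':(p,50)})
d=np.load('w7.npz');o7={'eef_pos':d['p'],'tool_rot':d['q']};seg(d['im'],o7,{'red':((430,158),36)})
go(o,(.580,-.073,.085))
```

```text
[ 0.57903095 -0.07317381  0.15028856] 0.042218163058549536
(322, 195) (322, 216)
red 1704 [ 0.5793 -0.0706] dia 0.0637 want 0.066
red 1659 [ 0.5796 -0.073 ] dia 0.0648 want 0.066
move units [-0.023  0.009  1.306]
```

Request:
drive_tool(rows=[{"dx": -0.02,"dy": 0.01,"dz": 0.4,"wx": 0,"wy": 0,"wz": 0,"hand": 38},{"dx": -0.02,"dy": 0.01,"dz": 0.8,"wx": 0,"wy": 0,"wz": 0,"hand": 38},{"dx": -0.02,"dy": 0.01,"dz": 1.1,"wx": 0,"wy": 0,"wz": 0,"hand": 38},{"dx": -0.02,"dy": 0.01,"dz": 1.3,"wx": 0,"wy": 0,"wz": 0,"hand": 38},{"dx": -0.02,"dy": 0.01,"dz": 1.5,"wx": 0,"wy": 0,"wz": 0,"hand": 38},{"dx": -0.02,"dy": 0.01,"dz": 1.5,"wx": 0,"wy": 0,"wz": 0,"hand": 38}])

```text
clock: 26.85
eef_pos: [0.5789, -0.072, 0.074]
tool_rot: [0.112, 0.994, -0.0, -0.003]
ft_force: [-1.2, -0.5, -0.3]
grip_width: 0.0427
grasp_force: 61.4
```

Request:
drive_tool(rows=[{"dx": 0,"dy": 0,"dz": 0.3,"wx": 0,"wy": 0,"wz": 0,"hand": 38},{"dx": 0,"dy": 0,"dz": 0.6,"wx": 0,"wy": 0,"wz": 0,"hand": 38},{"dx": 0,"dy": 0,"dz": 0.68,"wx": 0,"wy": 0,"wz": 0,"hand": 38},{"dx": 0,"dy": 0,"dz": 0.68,"wx": 0,"wy": 0,"wz": 0,"hand": 60},{"dx": 0,"dy": 0,"dz": 0.68,"wx": 0,"wy": 0,"wz": 0,"hand": 60},{"dx": 0,"dy": 0,"dz": 0.68,"wx": 0,"wy": 0,"wz": 0,"hand": 60},{"dx": 0,"dy": 0,"dz": 0.68,"wx": 0,"wy": 0,"wz": 0,"hand": 60},{"dx": 0,"dy": 0,"dz": 0.2,"wx": 0,"wy": 0,"wz": 0,"hand": 60},{"dx": 0,"dy": 0,"dz": -0.6,"wx": 0,"wy": 0,"wz": 0,"hand": 60},{"dx": 0,"dy": 0,"dz": -1.4,"wx": 0,"wy": 0,"wz": 0,"hand": 60},{"dx": 0.1,"dy": 0.1,"dz": -2,"wx": 0,"wy": 0,"wz": 0,"hand": 50}])

```text
clock: 27.95
eef_pos: [0.5777, -0.0673, 0.1783]
tool_rot: [0.113, 0.994, -0.001, 0.0]
ft_force: [0.7, -0.1, -0.5]
grip_width: 0.05
grasp_force: 0.0
```

Request:
drive_tool(rows=[{"dx": 0.6,"dy": 0.6,"dz": 0,"wx": 0,"wy": 0,"wz": 0,"hand": 50},{"dx": 1.2,"dy": 1.2,"dz": 0,"wx": 0,"wy": 0,"wz": 0,"hand": 50},{"dx": 1.8,"dy": 1.9,"dz": 0,"wx": 0,"wy": 0,"wz": 0,"hand": 50},{"dx": 2.4,"dy": 2.5,"dz": 0,"wx": 0,"wy": 0,"wz": 0,"hand": 50},{"dx": 3,"dy": 3.1,"dz": 0,"wx": 0,"wy": 0,"wz": 0,"hand": 50},{"dx": 3.6,"dy": 3.7,"dz": 0,"wx": 0,"wy": 0,"wz": 0,"hand": 50},{"dx": 4.2,"dy": 4.4,"dz": 0,"wx": 0,"wy": 0,"wz": 0,"hand": 50},{"dx": 4.8,"dy": 5,"dz": 0,"wx": 0,"wy": 0,"wz": 0,"hand": 50},{"dx": 5.3,"dy": 5.5,"dz": 0.3,"wx": 0,"wy": 0,"wz": 0,"hand": 50},{"dx": 5.4,"dy": 5.65,"dz": 0.6,"wx": 0,"wy": 0,"wz": 0,"hand": 50},{"dx": 5.4,"dy": 5.65,"dz": 0.6,"wx": 0,"wy": 0,"wz": 0,"hand": 50},{"dx": 5.4,"dy": 5.65,"dz": 0.6,"wx": 0,"wy": 0,"wz": 0,"hand": 50}])

```text
clock: 29.15
eef_pos: [0.3766, 0.269, 0.146]
tool_rot: [0.113, 0.994, -0.001, -0.002]
ft_force: [0.3, -0.0, -0.4]
grip_width: 0.0503
grasp_force: 0.0
```

Run:
```python
from seg import *
im,o=grab();np.savez("w11.npz",im=im,p=o['eef_pos'],q=o['tool_rot']);cv2.imwrite("pics/w11.png",im[:,:,::-1])
print(o['eef_pos'],R.from_quat(o['tool_rot']).as_matrix().round(3).tolist(),o['grip_width'])
p=px((.3735,.27,.02),o);print(p);seg(im,o,{'green':(p,36)})
bot.camera('scene');print([(round(r['score'],2),np.round(r['extent'])) for r in bot.look_for('scene','dark_wheel_center')[:2]])
# bore-based: ring of pale inner face
```

```text
[0.3766211  0.26895539 0.14602927] [[-0.975, 0.224, -0.003], [0.224, 0.975, -0.001], [0.003, -0.002, -1.0]] 0.050277886107410776
(322, 194)
green 653 [0.3729 0.2722] dia 0.0373 want 0.036
[(0.7, array([332., 158.,  23.,  16.]))]
```

Paper scrap lies close on the −y side of the green collar; turn the tool 90° so the fingers close along x.

Request:
drive_tool(rows=[{"dx": 0,"dy": 0,"dz": 0,"wx": 0,"wy": 0,"wz": 1.7,"hand": 48},{"dx": 0,"dy": 0,"dz": 0,"wx": 0,"wy": 0,"wz": 3.4,"hand": 48},{"dx": 0,"dy": 0,"dz": 0,"wx": 0,"wy": 0,"wz": 5.1,"hand": 48},{"dx": 0,"dy": 0,"dz": 0,"wx": 0,"wy": 0,"wz": 6.8,"hand": 48},{"dx": 0,"dy": 0,"dz": 0,"wx": 0,"wy": 0,"wz": 8.5,"hand": 48},{"dx": 0,"dy": 0,"dz": 0,"wx": 0,"wy": 0,"wz": 10.2,"hand": 48},{"dx": 0,"dy": 0,"dz": 0,"wx": 0,"wy": 0,"wz": 11.9,"hand": 48},{"dx": 0,"dy": 0,"dz": 0,"wx": 0,"wy": 0,"wz": 13.6,"hand": 48},{"dx": 0,"dy": 0,"dz": 0,"wx": 0,"wy": 0,"wz": 15.3,"hand": 48},{"dx": 0,"dy": 0,"dz": 0,"wx": 0,"wy": 0,"wz": 17,"hand": 48},{"dx": 0,"dy": 0,"dz": 0,"wx": 0,"wy": 0,"wz": 18,"hand": 48},{"dx": 0,"dy": 0,"dz": 0,"wx": 0,"wy": 0,"wz": 18,"hand": 48}])

```text
clock: 30.5
eef_pos: [0.3775, 0.2686, 0.1463]
tool_rot: [0.783, 0.622, -0.001, -0.001]
ft_force: [0.4, -1.1, -0.5]
grip_width: 0.048
grasp_force: 0.0
```

Run:
```python
from seg import *
im,o=grab();np.savez("w12.npz",im=im,p=o['eef_pos'],q=o['tool_rot']);cv2.imwrite("pics/w12.png",im[:,:,::-1])
print(o['eef_pos'],R.from_quat(o['tool_rot']).as_matrix().round(3).tolist(),o['grip_width'],o['joint_pos'].round(2))
p=px((.3735,.2717,.02),o);print(p);seg(im,o,{'green':(p,36)})
go(o,(.3735,.2717,.021))
# free ground under the fingers (along closing axis): brightness of strip
b=cv2.cvtColor(im,cv2.COLOR_RGB2HSV);print(b[p[1],p[0]-70:p[0]+71:6,2].tolist(),b[p[1]+13,p[0]-70:p[0]+71:6,2].tolist(),b[p[1]-13,p[0]-70:p[0]+71:6,2].tolist())
```

```text
[0.37749617 0.26858393 0.14632734] [[0.226, 0.974, -0.003], [0.974, -0.226, 0.0], [-0.0, -0.003, -1.0]] 0.04804044144333238 [ 0.62  0.24 -0.26  1.07  0.    2.42]
(316, 195)
green 650 [0.3744 0.2734] dia 0.037 want 0.036
move units [ 0.044 -0.086  2.507]
[108, 109, 63, 63, 65, 66, 64, 64, 65, 112, 118, 65, 64, 63, 127, 103, 62, 63, 67, 67, 66, 66, 63, 164] [68, 63, 63, 64, 60, 64, 63, 62, 62, 63, 114, 109, 129, 101, 105, 65, 64, 65, 65, 64, 64, 63, 67, 163] [111, 108, 101, 105, 67, 65, 63, 66, 66, 72, 116, 113, 129, 107, 111, 68, 61, 62, 65, 64, 64, 64, 66, 159]
```

Request:
drive_tool(rows=[{"dx": 0.06,"dy": -0.08,"dz": 0.5,"wx": 0,"wy": 0,"wz": 0,"hand": 48},{"dx": 0.06,"dy": -0.08,"dz": 1.1,"wx": 0,"wy": 0,"wz": 0,"hand": 48},{"dx": 0.06,"dy": -0.08,"dz": 1.7,"wx": 0,"wy": 0,"wz": 0,"hand": 48},{"dx": 0.06,"dy": -0.08,"dz": 2.3,"wx": 0,"wy": 0,"wz": 0,"hand": 48},{"dx": 0.06,"dy": -0.08,"dz": 2.5,"wx": 0,"wy": 0,"wz": 0,"hand": 48},{"dx": 0.06,"dy": -0.08,"dz": 2.5,"wx": 0,"wy": 0,"wz": 0,"hand": 48},{"dx": 0.06,"dy": -0.08,"dz": 2.5,"wx": 0,"wy": 0,"wz": 0,"hand": 25},{"dx": 0.06,"dy": -0.08,"dz": 2.5,"wx": 0,"wy": 0,"wz": 0,"hand": 25},{"dx": 0.06,"dy": -0.08,"dz": 2.5,"wx": 0,"wy": 0,"wz": 0,"hand": 25},{"dx": 0.06,"dy": -0.08,"dz": 2.5,"wx": 0,"wy": 0,"wz": 0,"hand": 25},{"dx": 0.06,"dy": -0.08,"dz": 2.5,"wx": 0,"wy": 0,"wz": 0,"hand": 25}])

```text
clock: 31.65
eef_pos: [0.3742, 0.2737, 0.0223]
tool_rot: [0.782, 0.623, 0.0, -0.001]
ft_force: [-1.0, -0.4, 6.6]
grip_width: 0.0288
grasp_force: 59.8
```

Request:
drive_tool(rows=[{"dx": 0,"dy": 0,"dz": -0.6,"wx": 0,"wy": 0,"wz": 0,"hand": 25},{"dx": 0,"dy": 0,"dz": -1.4,"wx": 0,"wy": 0,"wz": 0,"hand": 25},{"dx": 0,"dy": 0,"dz": -2.2,"wx": 0,"wy": 0,"wz": 0,"hand": 25},{"dx": -0.4,"dy": 0.4,"dz": -2.75,"wx": 0,"wy": 0,"wz": 0,"hand": 25},{"dx": -1,"dy": 1,"dz": -2.75,"wx": 0,"wy": 0,"wz": 0,"hand": 25},{"dx": -1.6,"dy": 1.55,"dz": -2.75,"wx": 0,"wy": 0,"wz": 0,"hand": 25},{"dx": -2.2,"dy": 2.1,"dz": -2.75,"wx": 0,"wy": 0,"wz": 0,"hand": 25},{"dx": -2.8,"dy": 2.7,"dz": -2.75,"wx": 0,"wy": 0,"wz": 0,"hand": 25},{"dx": -3.4,"dy": 3.3,"dz": -2.75,"wx": 0,"wy": 0,"wz": 0,"hand": 25},{"dx": -4,"dy": 3.85,"dz": -2.75,"wx": 0,"wy": 0,"wz": 0,"hand": 25},{"dx": -4.6,"dy": 4.4,"dz": -2.75,"wx": 0,"wy": 0,"wz": 0,"hand": 25},{"dx": -5.2,"dy": 5,"dz": -2.75,"wx": 0,"wy": 0,"wz": 0,"hand": 25},{"dx": -5.7,"dy": 5.45,"dz": -2.75,"wx": 0,"wy": 0,"wz": 0,"hand": 25},{"dx": -5.82,"dy": 5.57,"dz": -2.75,"wx": 0,"wy": 0,"wz": 0,"hand": 25},{"dx": -5.82,"dy": 5.57,"dz": -2.75,"wx": 0,"wy": 0,"wz": 0,"hand": 25},{"dx": -5.82,"dy": 5.57,"dz": -2.75,"wx": 0,"wy": 0,"wz": 0,"hand": 25}])

```text
clock: 33.25
eef_pos: [0.5789, -0.0723, 0.1574]
tool_rot: [0.782, 0.623, -0.002, -0.002]
ft_force: [0.1, 0.7, -0.5]
grip_width: 0.0288
grasp_force: 59.6
```

Run:
```python
from seg import *
im,o=grab();np.savez("w13.npz",im=im,p=o['eef_pos'],q=o['tool_rot']);cv2.imwrite("pics/w13.png",im[:,:,::-1])
print(o['eef_pos'],o['grip_width'],px((.5797,-.0725,.012),o),px((.5797,-.0725,.074),o))
seg(im,o,{'red':(px((.5797,-.0725,.012),o),46)})
go(o,(.5797,-.0725,.085))
```

```text
[ 0.57890982 -0.07228929  0.15743988] 0.028793312921493473 (322, 192) (322, 212)
red 837 [ 0.5824 -0.0691] dia 0.0636 want 0.066
move units [1.000e-03 2.300e-02 1.449e+00]
```

Request:
drive_tool(rows=[{"dx": 0,"dy": 0.02,"dz": 0.5,"wx": 0,"wy": 0,"wz": 0,"hand": 25},{"dx": 0,"dy": 0.02,"dz": 0.9,"wx": 0,"wy": 0,"wz": 0,"hand": 25},{"dx": 0,"dy": 0.02,"dz": 1.2,"wx": 0,"wy": 0,"wz": 0,"hand": 25},{"dx": 0,"dy": 0.02,"dz": 1.4,"wx": 0,"wy": 0,"wz": 0,"hand": 25},{"dx": 0,"dy": 0.02,"dz": 1.6,"wx": 0,"wy": 0,"wz": 0,"hand": 25},{"dx": 0,"dy": 0.02,"dz": 1.6,"wx": 0,"wy": 0,"wz": 0,"hand": 25}])

```text
clock: 33.9
eef_pos: [0.5794, -0.0725, 0.0765]
tool_rot: [0.782, 0.623, -0.002, -0.002]
ft_force: [-0.3, -0.2, -1.3]
grip_width: 0.0289
grasp_force: 59.5
```

Request:
drive_tool(rows=[{"dx": 0,"dy": 0,"dz": 0.2,"wx": 0,"wy": 0,"wz": 0,"hand": 25},{"dx": 0,"dy": 0,"dz": 0.35,"wx": 0,"wy": 0,"wz": 0,"hand": 25},{"dx": 0,"dy": 0,"dz": 0.35,"wx": 0,"wy": 0,"wz": 0,"hand": 48},{"dx": 0,"dy": 0,"dz": 0.35,"wx": 0,"wy": 0,"wz": 0,"hand": 48},{"dx": 0,"dy": 0,"dz": 0.35,"wx": 0,"wy": 0,"wz": 0,"hand": 48},{"dx": 0,"dy": 0,"dz": 0.35,"wx": 0,"wy": 0,"wz": 0,"hand": 48},{"dx": 0,"dy": 0,"dz": -0.3,"wx": 0,"wy": 0,"wz": 0,"hand": 48},{"dx": 0,"dy": 0,"dz": -1.1,"wx": 0,"wy": 0,"wz": 0,"hand": 48},{"dx": 0,"dy": 0,"dz": -1.9,"wx": 0,"wy": 0,"wz": 0,"hand": 48},{"dx": -0.2,"dy": -0.7,"dz": -2.5,"wx": 0,"wy": 0,"wz": 0,"hand": 48},{"dx": -0.4,"dy": -1.5,"dz": -3,"wx": 0,"wy": 0,"wz": 0,"hand": 48},{"dx": -0.6,"dy": -2.2,"dz": -3.4,"wx": 0,"wy": 0,"wz": 0,"hand": 48},{"dx": -0.68,"dy": -2.9,"dz": -3.4,"wx": 0,"wy": 0,"wz": 0,"hand": 48},{"dx": -0.68,"dy": -2.9,"dz": -3.4,"wx": 0,"wy": 0,"wz": 0,"hand": 48},{"dx": -0.68,"dy": -2.9,"dz": -3.4,"wx": 0,"wy": 0,"wz": 0,"hand": 48}])

```text
clock: 35.4
eef_pos: [0.432, -0.074, 0.2489]
tool_rot: [0.782, 0.623, -0.001, -0.0]
ft_force: [0.9, 0.9, 0.2]
grip_width: 0.0481
grasp_force: 0.0
```

Run:
```python
from seg import *
im,o=grab();st=bot.camera('scene')[95:215,280:440]
cv2.imwrite("pics/fin.png",np.vstack([cv2.resize(im,(480,300)),cv2.resize(st,(480,300),interpolation=2)])[:,:,::-1])
```

```text
(no output)
```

View pics/fin.png

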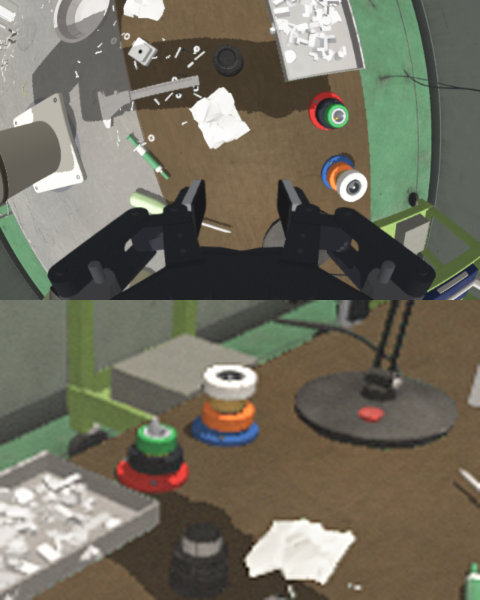

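Lower panel: orange/brass/white stacked flat on the blue arbor (230,400), dark/green on the red (153,455), eyepiece still standing (200,560). Hand in.

```bash
python3 -c "
from workcell import bot
print(bot.job_done())"
```

```text
the job is handed in; nothing more can be done
None
```

The job is handed in: orange, brass and white are stacked on the blue arbor, dark grey and green on the red. All lie flat in the last camera picture, with the eyepiece still standing and no verdict returned.

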